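# Change the drying cartridge at the bottom of a desiccant canister

## Task

The drying cartridge at the bottom of the desiccant canister is spent: swing the canister's lid right aside, reach in, lift the cartridge out by its grip post and drop it into the wire basket, beside the one already waiting to go to the oven. Then stand the fresh cartridge from the front of the worktop upright on the canister's bottom and swing the lid fully shut again. Leave the bottles, the cup and the cartridge already in the basket standing where they are.

Things in the scene. Friction and masses are not known exactly. Their poses are not given: they have to be found in the camera images.
- canister_floor (a point): centre of the inner floor of the desiccant canister: an upright aluminium pot on a round foot, fixed to the worktop, with a flat steel lid that swivels aside. The floor is 6 mm above the worktop and the rim 118 mm, so the bore is 112 mm deep; it is 76 mm across and straight, the wall 3 mm thick, the foot 110 mm across. z up; its -y axis points from the canister's axis to the lid's pivot pin
- canister_mouth (a point): centre of the canister's mouth, on its axis at the height of the rim, 118 mm above the worktop; axes as canister_floor
- lid_pivot (a point): axis of the lid's vertical pivot pin, outside the canister, 52 mm from its axis, at rim height; axes as canister_floor
- lid (a joint): angle of the swivelling lid about the vertical pivot pin, rad: 0 = fully shut against its stop, the disc centred on the mouth; it grows clockwise seen from above to 2.4 = stop, swung aside. The lid is a disc 88 mm across and 5 mm thick, level, just above the rim; from about 2.1 the bore is all clear. It stays where it is left; about 1.3 N at the knob moves it
- lid_knob (a point): the lid's knob: a black upright round post 16 mm across and 30 mm tall standing on the lid, its top 154.5 mm above the worktop; this point is on its axis, half-way up (139.5 mm above the worktop). It moves on a circle of 82 mm radius about the pivot pin; with the lid shut it lies on the far side of the canister's axis from the pin, 30 mm from that axis
- spent_centre (a point): the spent drying cartridge, which stands in the canister, up to some 5 mm off its axis; shape as the others: a round drum 60 mm across and 46 mm high with vent slots, and on its top, on the axis, a plain round grip post 16 mm across that rises from 46 mm to the full height of 82 mm. 0.11 to 0.23 kg. This point is on its axis half-way up, 41 mm above its underside; z points up along the post
- fresh_centre (a point): the fresh drying cartridge, which stands on the worktop among bottles along its front edge; shape as the others: a round drum 60 mm across and 46 mm high with vent slots, and on its top, on the axis, a plain round grip post 16 mm across that rises from 46 mm to the full height of 82 mm. 0.11 to 0.23 kg. This point is on its axis half-way up, 41 mm above its underside; z points up along the post
- earlier_centre (a point): another spent cartridge, taken out earlier, which stands in the wire basket, towards the end at the basket's +x; shape as the others: a round drum 60 mm across and 46 mm high with vent slots, and on its top, on the axis, a plain round grip post 16 mm across that rises from 46 mm to the full height of 82 mm. 0.11 to 0.23 kg. This point is on its axis half-way up, 41 mm above its underside; z points up along the post
- basket_in (a point): centre of the floor of the open wire basket, fixed to the worktop: inside 186 mm along its x and 136 mm along its y, floor 10 mm and rim 60 mm above the worktop (50 mm deep); axes those of the basket, z up
- buffer_bottle: bystander: white buffer bottle with a wide screw cap, round, 52 mm across, 105 mm tall. Origin at the centre of its underside, on the worktop
- soap_bottle: bystander: small white pump bottle, 82 x 62 mm over its spout, 144 mm tall. Origin at the centre of its underside, on the worktop
- gel_bottle: bystander: green gel bottle with a white pump, 84 x 67 mm over its spout, 175 mm tall; fixed to the worktop. Origin at the centre of its underside, on the worktop
- sample_cup: bystander: squat sample cup with a screw cap, round, 55 mm across, 58 mm tall. Origin at the centre of its underside, on the worktop
- dropper_bottle: bystander: small brown dropper bottle, round, 29 mm across, 79 mm tall. Origin at the centre of its underside, on the worktop

How it is judged:
By the outcome, as a careful person would: the job done as asked, in the order asked, and still so for the second after the job is handed in, with the robot touching nothing.
It also fails if it takes over 72 s, if anything falls off the work surface, if the arm or the gripper's body presses on something with over 40 N, if the wrist force passes 120 N, or if a joint passes its speed limit or range.

## Robot

A 7-joint arm with a two-finger parallel gripper is mounted at the origin on a cart in front of the work surface, level with it; the furniture and walls round the work are solid. World frame = base frame: x ahead of the robot, y to its left, z up, the work surface at z = 0. Lengths are in m, angles in degrees, forces in N, time in s.
With the tool pointing down it reaches from about 0.4 to 0.9 m from the base axis. Payload 5.6 kg.
Tool frame: the origin (TCP) lies on the mounting face of the last link; the fingertips stand 190 mm ahead of it and the grasp point (between the pads) lies 171 mm ahead of it; z points along the fingers, y is the line along which they close (so a half turn about z gives the same grasp; the last joint's range is limited). The gripper opens to 92 mm and grips with 3 to 60 N. Pads are 20 mm wide; open, the fingers measure 128 mm over their backs; the gripper's body (75 mm by 189 mm) begins 69 mm behind the grasp point.
Start: joints at [-69.672, 26.786, -0.665, 91.828, 0.344, 61.387, -3.226], TCP at [0.252, 0.599, 0.405] pointing down, gripper open.
Joint ranges: [-144.91, 144.91], [-17.63, 115.5], [-89.93, 88.59], [15.96, 139.68], [-74.01, 254.01], [8.47, 105.57], [-167.45, 167.45]. Speed limits (degrees/s): [147.25, 147.25, 180, 180, 180, 180, 180].

## Interface

Orientations are given as a 3x3 rotation matrix whose columns are the frame's x, y, z axes.
In Python, from bench import arm gives the robot as it stands.
- The arm moves only by the tool move_arm, never from a script. Its argument "steps" is a list of rows, each an object with "translation": the shift along the tool's x, y, z scaled (see below), a list of three; "turn": the turn about the tool's z scaled (see below). In form: [{"translation": [dx, dy, dz], "turn": turn}, ...]. A call has 1 to 10 rows; each row is the pose to reach, as a shift and turn from the pose commanded when the call began, along the tool's axes at that moment, turning the shorter way round; what a row does not reach only later rows make up. The controller multiplies each number of a shift by 100 mm and each number of a turn by 360 degrees. A row lasts 1/12 s, in which the tool goes at most 41.7 mm and 7.16 degrees, less where a joint would pass 70% of its speed; a pose out of reach is approached as far as the arm can. A call with a number of a shift or a turn outside -1 to 1 is refused whole. A call with a gripper value outside its range is refused whole. "fingers" is the finger opening in mm, from 0 to 91.9, set as the call begins (left out, the last holds). The fingers move at their own pace and stop on an object; the grip force is fixed at half the most. Time passes only in rows, so rows that repeat a pose let the fingers close. It gives the time, the measured TCP pose, the force, the opening and the grip force at its end, in the units of the state.
- arm.observe(): the state, without advancing time (a new reading comes with each control period).
- arm.camera(name): name is "side" or "top" or "wrist"; returns a dict with "image" (420x560x3 uint8, red, green, blue), "z_map" (420x560 float32, m along the optical axis (not along the pixel's ray), 0 where there is no reading), "camera_matrix" (3x3 intrinsics, pixels), "rvec" (rotation vector, rad) and "tvec" (3), from world to camera coordinates, as OpenCV has them. Camera axes: x right, y down, z forward; pixel columns grow to the right and rows downward; lengths in m; the calibration is good to about 2 mm. The wrist camera is an equidistant fisheye: a pixel r from the principal point sees the ray r / f radians off the axis. A picture is of the moment at which its call begins.
- arm.sign_off(): hands the job in; it is judged then, once.
Trained networks look in a picture, given as the dict that the camera call returned (one of the last four; its "shot" number tells which), for a name from the list of things; names that differ only in an ending like _2 or _b are one class to them, and where a whole thing is asked for, a point or a joint stands for the part that bears it (a point fixed in the world has none). Each returns a list of dicts, best first, with "confidence" (0 to 1); they miss things now and then, are a little off and sometimes report something else, mostly with a low value. They report only what shows in the picture. A call takes as long as a camera call.
- arm.recognise(target, picture): "point" ([row, column] in pixels, amid what is visible of it).
- arm.regions_of(target, picture): "pixels" (420x560 bool, what is visible of it) and "point" ([row, column] in pixels, amid what is visible of it).
The state is a dict: "clock": time; "q": joint angles; "qd": joint speeds; "tau": joint torques, N m; "eef_pos": TCP position; "eef_rot": TCP orientation; "force": force on the tool from outside, world axes, zero at the start; "torque": the same for the moment, N m; "opening": opening from 0.0 (shut) to 1.0 (fully open); "gripper_force": force on a finger pad.
Only numpy, scipy, OpenCV 4.12 (cv2) and the standard library are available. Lean on these libraries where they do the work, as an engineer would, in place of code of your own. Each camera call takes 0.05 s, during which the arm holds its last target. There are 200 camera calls.

## Working session

There is one attempt and no reset: what is moved stays moved. The work goes in short steps, Python scripts to look and compute and a tool call to move; the robot and the scene stay as the last step left them, time stands still between calls to the robot, and variables do not carry over. Pictures are saved under pics/ and viewed, at most 10 in all, crops included, and the job is handed in when it is done.

Besides the shell and the picture viewer there is one more tool, called after ">>>" in YAML: its name, and indented under it one key for each argument. move_arm: Moves the arm, as the interface text tells. Its arguments: {"type":"object","properties":{"steps":{"type":"array"},"fingers":{"type":"number"}},"required":["steps"]}

```bash
mkdir -p pics; ls
python3 - <<'E'
from bench import arm
import cv2,pickle
s=arm.observe();print({k:(v if not hasattr(v,'round') else v.round(3) if hasattr(v,'shape') else round(v,3)) for k,v in s.items()})
P={}
for n in("top","side"):
    p=arm.camera(n);P[n]=p
    cv2.imwrite(f"pics/{n}0.png",p["image"][:,:,::-1]); print(n,p["camera_matrix"],p["rvec"],p["tvec"])
pickle.dump(P,open("p0.pkl","wb"))
for n in P:
  for t in ["lid_knob","lid","fresh_centre","spent_centre","earlier_centre","buffer_bottle","soap_bottle","gel_bottle","sample_cup","dropper_bottle"]:
    r=arm.recognise(t,P[n]); print(n,t,[([int(a) for a in q["point"]],round(q["confidence"],2)) for q in r[:4]])
E
```

```text
pics
{'clock': 0.0, 'q': array([-69.672,  26.837,  -0.666,  91.88 ,   0.344,  61.387,  -3.225]), 'qd': array([-0.108,  0.017,  0.031, -0.031,  0.03 , -0.052,  0.026]), 'tau': array([ 1.0000e-03, -5.2058e+01, -1.1000e-02, -2.4375e+01, -5.6000e-02,
        1.7000e-02,  0.0000e+00]), 'eef_pos': array([0.252, 0.599, 0.404]), 'eef_rot': array([[-0.922,  0.387, -0.001],
       [ 0.387,  0.922, -0.002],
       [-0.   , -0.002, -1.   ]]), 'force': array([-0.024,  0.531,  0.273]), 'torque': array([0.01 , 0.021, 0.046]), 'gripper_force': 0.0, 'opening': 1.0017963924410325}
top [[505.54681846   0.         274.0511619 ]
 [  0.         505.54681846 203.90507249]
 [  0.           0.           1.        ]] [ 2.18873747 -1.63757001  0.38594937] [-0.14905902  0.49514028  1.49643487]
side [[379.04382619   0.         273.96299446]
 [  0.         379.04382619 207.19545034]
 [  0.           0.           1.        ]] [ 0.07493978  2.67791813 -1.60736719] [0.54550199 0.09362534 1.11695146]
top lid_knob [([191, 192], 0.58)]
top lid [([190, 197], 0.89)]
top fresh_centre [([236, 292], 0.7), ([190, 198], 0.17)]
top spent_centre []
top earlier_centre [([231, 391], 0.78)]
top buffer_bottle [([253, 323], 0.74), ([163, 217], 0.52), ([197, 200], 0.3)]
top soap_bottle [([228, 258], 0.74), ([204, 149], 0.59)]
top gel_bottle [([205, 150], 0.8), ([230, 390], 0.3)]
top sample_cup [([163, 215], 0.64)]
top dropper_bottle [([226, 219], 0.59)]
side lid_knob [([268, 305], 0.58), ([288, 303], 0.24)]
side lid [([264, 306], 0.82), ([297, 235], 0.28)]
side fresh_centre [([224, 297], 0.73)]
side spent_centre []
side earlier_centre [([181, 260], 0.67)]
side buffer_bottle [([195, 304], 0.79)]
side soap_bottle [([232, 312], 0.93)]
side gel_bottle [([334, 347], 0.85), ([185, 281], 0.72)]
side sample_cup [([297, 234], 0.68), ([195, 306], 0.34)]
side dropper_bottle []
```

View pics/top0.png

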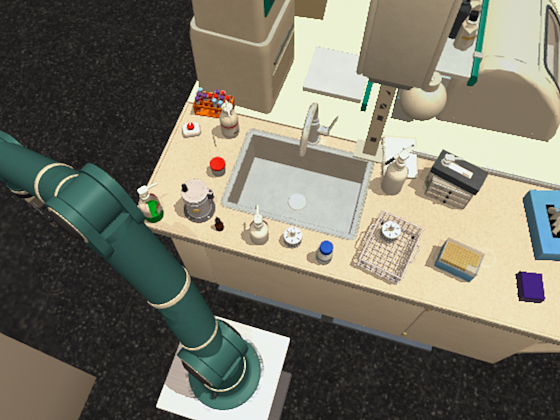

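View pics/side0.png

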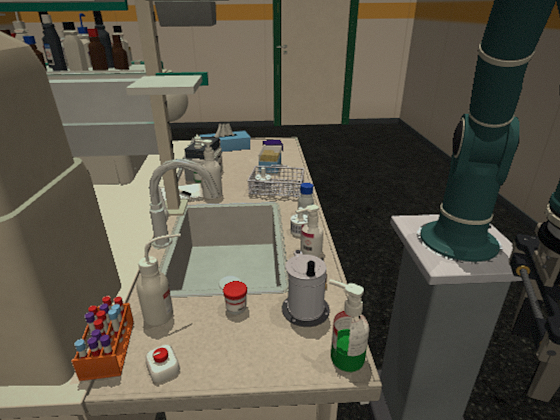

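The top view shows the canister with its lid shut at (200,197), with the gel bottle left of it. The fresh cartridge at (236,292) stands between the soap and buffer bottles, and the basket at (245,388) holds the earlier cartridge at (231,391). In the side view the knob is at about (268,310).

```bash
cat > h.py <<'E'
import numpy as np,cv2
def cloud(p):
    K=p["camera_matrix"];z=p["z_map"];R=cv2.Rodrigues(np.array(p["rvec"]))[0]
    v,u=np.indices(z.shape)
    c=np.stack([(u-K[0,2])/K[0,0]*z,(v-K[1,2])/K[1,1]*z,z],-1)-np.array(p["tvec"]).ravel()
    w=c@R; w[z==0]=np.nan; return w
def proj(p,X):
    return cv2.projectPoints(np.array(X,float).reshape(-1,1,3),np.array(p["rvec"]),np.array(p["tvec"]),p["camera_matrix"],None)[0].reshape(-1,2)
E
python3 - <<'E'
import pickle,numpy as np,cv2
from h import *
from bench import arm
np.set_printoptions(precision=4,suppress=True)
P={n:arm.camera(n) for n in("top","side")}
pickle.dump(P,open("p1.pkl","wb"))
for n,p in P.items():
  W=cloud(p)
  for t in ["lid","lid_knob","fresh_centre","earlier_centre","buffer_bottle","soap_bottle","gel_bottle","sample_cup","dropper_bottle","basket_in","canister_floor"]:
    for r in arm.regions_of(t,p)[:1]:
      X=W[r["pixels"]];X=X[~np.isnan(X[:,0])]
      if len(X)<5: continue
      print(n,t,round(r["confidence"],2),len(X),"med",np.median(X,0),"lo",np.percentile(X,3,axis=0),"hi",np.percentile(X,97,axis=0))
      for a,b in((.0,.03),(.03,.0495),(.06,.09),(.11,.13),(.132,.17)):
        m=(X[:,2]>a)&(X[:,2]<b)
        if m.sum()>4:
          (c,rad)=cv2.minEnclosingCircle(X[m][:,:2].astype(np.float32)); print("   z",a,b,m.sum(),X[m].mean(0),"circ",np.array(c),round(rad,4))
W=cloud(P["top"])
w=W[195:295,340:440].reshape(-1,3);m=(w[:,2]>.05)&(w[:,2]<.064)
print("basket rim",m.sum(),cv2.minAreaRect(w[m][:,:2].astype(np.float32)))
E
```

```text
top lid 0.87 519 med [0.4893 0.2565 0.1251] lo [0.453  0.2111 0.1178] hi [0.5284 0.2921 0.1485]
   z 0.11 0.13 463 [0.4913 0.2542 0.1243] circ [0.4938 0.2518] 0.0513
   z 0.132 0.17 38 [0.4841 0.2761 0.1464] circ [0.4929 0.25  ] 0.0444
top lid_knob 0.65 506 med [0.4891 0.2545 0.125 ] lo [0.4525 0.2109 0.118 ] hi [0.5275 0.288  0.1473]
   z 0.11 0.13 456 [0.4905 0.2522 0.1244] circ [0.4934 0.2504] 0.05
   z 0.132 0.17 32 [0.484  0.2734 0.1453] circ [0.4896 0.2482] 0.0433
top fresh_centre 0.88 315 med [ 0.4537 -0.0847  0.045 ] lo [ 0.4339 -0.1094  0.0062] hi [ 0.4865 -0.0572  0.0808]
   z 0.0 0.03 58 [ 0.4413 -0.0866  0.0161] circ [ 0.4566 -0.084 ] 0.0284
   z 0.03 0.0495 188 [ 0.4578 -0.0841  0.0439] circ [ 0.4621 -0.0832] 0.0307
   z 0.06 0.09 31 [ 0.461  -0.0828  0.077 ] circ [ 0.4619 -0.0826] 0.0091
top earlier_centre 0.86 371 med [ 0.5585 -0.3825  0.0544] lo [ 0.538  -0.411   0.0052] hi [ 0.6111 -0.3573  0.0917]
   z 0.0 0.03 66 [ 0.5579 -0.3827  0.0181] circ [ 0.581  -0.3867] 0.046
   z 0.03 0.0495 50 [ 0.5488 -0.379   0.0402] circ [ 0.574  -0.3864] 0.0386
   z 0.06 0.09 49 [ 0.5
[... 5733 characters left out ...]
0.354   0.0398] circ [ 0.5228 -0.3883] 0.1146
   z 0.06 0.09 11 [ 0.5079 -0.3072  0.0609] circ [ 0.4892 -0.3092] 0.0514
side canister_floor 0.97 2716 med [0.4939 0.2916 0.075 ] lo [0.4484 0.2293 0.0004] hi [0.5319 0.3048 0.1309]
   z 0.0 0.03 722 [0.4927 0.2876 0.0086] circ [0.4732 0.2428] 0.0787
   z 0.03 0.0495 249 [0.4929 0.2929 0.0399] circ [0.4891 0.2704] 0.0392
   z 0.06 0.09 403 [0.4925 0.2921 0.0751] circ [0.4867 0.2646] 0.0424
   z 0.11 0.13 794 [0.4942 0.267  0.1214] circ [0.4954 0.2569] 0.0498
   z 0.132 0.17 77 [0.4858 0.2945 0.1451] circ [0.4857 0.2922] 0.0081
basket rim 505 ((0.5102548599243164, -0.4289725422859192), (0.2362610399723053, 0.19823630154132843), 78.20451354980469)
```

Run:
```python
import pickle,cv2,numpy as np
P=pickle.load(open("p1.pkl","rb"))
a=P["top"]["image"][170:290,130:440,::-1]; b=P["side"]["image"][160:330,220:390,::-1]
cv2.imwrite("pics/c1.png",cv2.resize(a,None,fx=2.55,fy=2.55,interpolation=cv2.INTER_CUBIC))
```

```text
(no output)
```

View pics/c1.png

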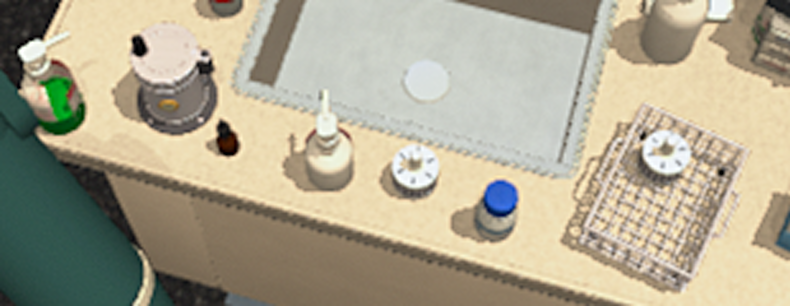

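The crop shows the knob on the lid's left (+y) side and the pivot block on its right. The fresh cartridge is free between the soap and buffer bottles, and the basket's near half is empty.

```bash
cat >> h.py <<'E'
from scipy.optimize import least_squares
def fitcyl(p,mask,W,z0,z1,r,x0):
    "axis xy from surface points: side points at distance r"
    X=W[mask];X=X[(X[:,2]>z0)&(X[:,2]<z1)]
    X=X[np.hypot(*(X[:,:2]-x0).T)<r*1.8]
    f=lambda c:np.hypot(X[:,0]-c[0],X[:,1]-c[1])-r
    s=least_squares(f,x0,loss="soft_l1",f_scale=.002); return s.x,len(X),np.sqrt(np.mean(f(s.x)**2))
E
python3 - <<'E'
import pickle
from h import *
np.set_printoptions(precision=4,suppress=True)
P=pickle.load(open("p1.pkl","rb"))
for n,p in P.items():
  W=cloud(p);M=np.isfinite(W[...,0])
  A=W.reshape(-1,3);near=lambda c,r,a,b:A[(np.hypot(A[:,0]-c[0],A[:,1]-c[1])<r)&(A[:,2]>a)&(A[:,2]<b)]
  print(n,"canister",fitcyl(p,M,W,.03,.11,.041,[.49,.255]))
  L=near((.49,.255),.09,.117,.13); print(" lid z",np.median(L[:,2]))
  best=None
  # lid disc: best 44mm disc covering
  g=[(((np.hypot(L[:,0]-x,L[:,1]-y)<.044).sum()),x,y) for x in np.arange(.48,.51,.001) for y in np.arange(.235,.275,.001)]
  m=max(g)[0]; b=np.array([q[1:] for q in g if q[0]>=m-1]); print(" lid disc",m,len(L),b.mean(0))
  K=near((.487,.285),.02,.134,.17);print(" knob pts",len(K),K.mean(0),K[:,:2].min(0),K[:,:2].max(0),"ztop",np.percentile(K[:,2],95))
  if len(K)>8:print("  fit",fitcyl(p,M,W,.13,.151,.008,[.487,.285]))
  T=near((.487,.285),.02,.151,.17);print("  top",len(T),T.mean(0))
  Q=near((.5,.205),.025,.126,.17);print(" pivot pts",len(Q),Q.mean(0) if len(Q) else '')
  for nm,c,z in(("fresh",(.463,-.08),0),("earlier",(.564,-.38),.01)):
    print(" ",nm,"drum",fitcyl(p,M,W,z+.005,z+.04,.03,c),"post",fitcyl(p,M,W,z+.052,z+.078,.008,c))
    T=near(c,.014,z+.076,z+.09);print("   top",len(T),T.mean(0))
    T=near(c,.04,z+.042,z+.05);print("   drumtop",len(T),(T.min(0)+T.max(0))/2)
  B=near((.515,-.395),.16,.055,.066);print(" rim",len(B),cv2.minAreaRect(B[:,:2].astype(np.float32)))
E
```

```text
top canister (array([0.4887, 0.2565]), 304, np.float64(0.004001913227312954))
 lid z 0.124575050266215
 lid disc 454 484 [0.4895 0.256 ]
 knob pts 33 [0.4823 0.2849 0.1491] [0.4758 0.2788] [0.4933 0.2936] ztop 0.158805746695084
  fit (array([0.4843, 0.2866]), 22, np.float64(0.0016907646505596272))
  top 13 [0.4844 0.2857 0.1561]
 pivot pts 23 [0.4975 0.2152 0.1283]
  fresh drum (array([ 0.464 , -0.0817]), 110, np.float64(0.009002633076659935)) post (array([ 0.4631, -0.0819]), 21, np.float64(0.0022772667365519262))
   top 20 [ 0.4627 -0.0823  0.081 ]
   drumtop 164 [ 0.4624 -0.0823  0.046 ]
  earlier drum (array([ 0.5692, -0.3854]), 122, np.float64(0.008278337925878137)) post (array([ 0.567, -0.384]), 19, np.float64(0.0018406563454335105))
   top 20 [ 0.5648 -0.3843  0.0924]
   drumtop 166 [ 0.5667 -0.3848  0.056 ]
 rim 491 ((0.5093604922294617, -0.43126213550567627), (0.24110743403434753, 0.19905079901218414), 78.20123291015625)
side canister (array([0.4885, 0.2596]), 1071, np.float64(0.0009145787878699921))
 lid z 0.12181055177987041
 lid disc 746 789 [0.4923 0.2623]
 knob pts 74 [0.4858 0.2945 0.1455] [0.4778 0.2857] [0.4924 0.3002] ztop 0.1519586802161639
  fit (array([0.485 , 0.2896]), 67, np.float64(0.0015687546311164127))
  top 15 [0.4847 0.291  0.1517]
 pivot pts 2 [0.5037 0.2106 0.1262]
  fresh drum (array([ 0.4645, -0.0809]), 116, np.float64(0.0022237898872616586)) post (array([ 0.4644, -0.0799]), 23, np.float64(0.0015995425867059586))
   top 9 [ 0.4658 -0.0782  0.0784]
   drumtop 67 [ 0.4679 -0.0749  0.0459]
  earlier drum (array([ 0.57  , -0.3813]), 118, np.float64(0.010642854461014675)) post (array([ 0.5643, -0.3725]), 27, np.float64(0.0027277451737513976))
   top 4 [ 0.5711 -0.3777  0.0874]
   drumtop 44 [ 0.5692 -0.3775  0.0557]
 rim 234 ((0.5112995505332947, -0.42413416504859924), (0.24460488557815552, 0.19402827322483063), 78.21398162841797)
```

```bash
cat > plan.py <<'E'
import numpy as np, json, math
from bench import arm
def cur():
    s=arm.observe();R=np.array(s["eef_rot"]);return np.array(s["eef_pos"]),math.degrees(math.atan2(R[1,1],R[0,1]))
def axes(az):
    a=math.radians(az);y=np.array([math.cos(a),math.sin(a),0]);z=np.array([0,0,-1.]);return np.stack([np.cross(y,z),y,z])
def row(p0,a0,p,a):  # tool-scaled row; turn + = clockwise from above
    t=axes(a0)@(np.array(p)-p0)/.1; return [round(float(v),2) for v in t], round(((a0-a+180)%360-180)/360,3)
def legs(wps,settle=1,start=None):
    p,a=start or cur()
    for w in wps:
        tp=np.array(w[:3]);ta=w[3] if len(w)>3 else a
        while True:
            t=axes(a)@(tp-p)/.1; da=(ta-a+180)%360-180
            k=max(np.abs(t).max(),abs(da)/70,1e-9); f=min(1,1/k)
            q=p+(tp-p)*f; b=a+da*f
            n=max(math.ceil(np.linalg.norm(q-p)/.0415-.02),math.ceil(abs(b-a)/7.1),1)+(settle if f==1 else 0)
            print(row(p,a,q,b),"x",n,"->",q.round(3),round(b,1)); p,a=q,b
            if f==1: break
    return p,a
def arc(c,r,th0,th1,z,n,ofs,start=None,ah=0):  # lid angle deg th; knob = c+r*dir(ofs-th) ; tool y az= ofs-90-th
    p0,a0=start or cur();
    for i in range(n):
        th=th0+(th1-th0)*(i+1)/n; d=math.radians(ofs-th)
        p=np.array([c[0]+r*math.cos(d),c[1]+r*math.sin(d),z]); a=ofs-90-th
        t,u=row(p0,a0,p,a); print(json.dumps({"translation":t,"turn":u}))
        if i%10==9: p0,a0=p,a; print("--")
    return p,a
E
python3 -c "
from plan import *
legs([(.4845,.2875,.405,8.5),(.4845,.2875,.32,8.5)])"
```

```text
([-1.0, -0.59, -0.0], np.float64(0.049)) x 3 -> [0.321 0.506 0.405] 49.7
([-1.0, -0.23, -0.0], np.float64(0.043)) x 3 -> [0.383 0.424 0.405] 34.2
([-1.0, 0.04, -0.0], np.float64(0.042)) x 3 -> [0.442 0.344 0.405] 19.1
([-0.67, 0.21, -0.0], np.float64(0.029)) x 3 -> [0.484 0.288 0.405] 8.5
([0.0, 0.0, 0.85], np.float64(0.0)) x 4 -> [0.484 0.288 0.32 ] 8.5
```

>>> move_arm:
  steps:
    - {"translation": [-1.0,-0.59,0],"turn": 0.049}
    - {"translation": [-1.0,-0.59,0],"turn": 0.049}
    - {"translation": [-1.0,-0.59,0],"turn": 0.049}
  fingers: 24

```text
clock: 2.55
eef_pos: [0.3227, 0.504, 0.4046]
eef_rot: [[-0.757, 0.654, 0.001], [0.654, 0.757, -0.001], [-0.001, -0.0, -1.0]]
force: [0.6, 0.2, 1.3]
opening: 0.804
gripper_force: 0.0
```

>>> move_arm:
  steps:
    - {"translation": [-1.0,-0.23,0],"turn": 0.043}
    - {"translation": [-1.0,-0.23,0],"turn": 0.043}
    - {"translation": [-1.0,-0.23,0],"turn": 0.043}

```text
clock: 2.8
eef_pos: [0.3859, 0.419, 0.4051]
eef_rot: [[-0.551, 0.834, 0.002], [0.834, 0.551, -0.002], [-0.002, 0.001, -1.0]]
force: [0.9, -0.5, -1.0]
opening: 0.587
gripper_force: 0.0
```

>>> move_arm:
  steps:
    - {"translation": [-1.0,0.04,0],"turn": 0.042}
    - {"translation": [-1.0,0.04,0],"turn": 0.042}
    - {"translation": [-1.0,0.04,0],"turn": 0.042}

```text
clock: 3.05
eef_pos: [0.4448, 0.3385, 0.4051]
eef_rot: [[-0.316, 0.949, 0.002], [0.949, 0.316, -0.002], [-0.002, 0.001, -1.0]]
force: [0.9, -0.5, -0.7]
opening: 0.368
gripper_force: 0.0
```

>>> move_arm:
  steps:
    - {"translation": [-0.67,0.21,0],"turn": 0.029}
    - {"translation": [-0.67,0.21,0],"turn": 0.029}
    - {"translation": [-0.67,0.21,0],"turn": 0.029}

```text
clock: 3.3
eef_pos: [0.4868, 0.2813, 0.4051]
eef_rot: [[-0.139, 0.99, 0.003], [0.99, 0.139, -0.002], [-0.002, 0.002, -1.0]]
force: [0.6, -0.2, 0.1]
opening: 0.262
gripper_force: 0.0
```

Run:
```python
from bench import arm
import cv2,pickle,numpy as np
from plan import cur
np.set_printoptions(precision=4,suppress=True)
s=arm.observe();print(cur(),s["q"],s["opening"],s["clock"])
p=arm.camera("wrist");pickle.dump(p,open("w1.pkl","wb"));cv2.imwrite("pics/w1.png",p["image"][:,:,::-1])
print(p["camera_matrix"],p["rvec"],p["tvec"]);R=cv2.Rodrigues(np.array(p["rvec"]))[0];print("cam pos",-R.T@np.array(p["tvec"]).ravel(),R[2])
```

```text
(array([0.4868, 0.2813, 0.4051]), 8.006443523615856) [-48.4098  18.402   18.3819 105.3967  -6.5877  57.1911 -19.3284] 0.261659552807951 3.3
[[325.1923   0.     277.5328]
 [  0.     325.1923 215.1275]
 [  0.       0.       1.    ]] [-2.8434 -0.1987 -0.0324] [-0.5209  0.1687  0.451 ]
cam pos [0.4744 0.3611 0.3845] [ 0.0422 -0.2847 -0.9577]
```

View pics/w1.png

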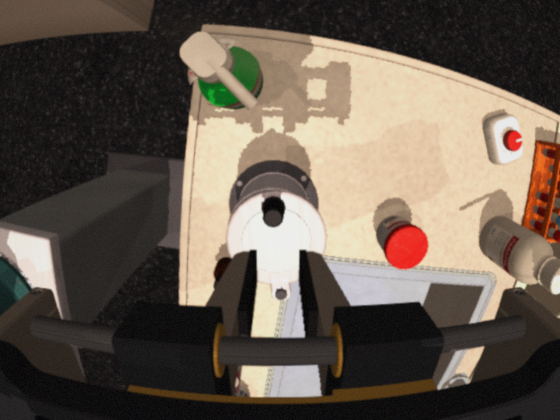

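The wrist view shows the knob's top at about (column 273, row 205), the pivot pin at (281,294) and the canister directly below. I'll localise them through the fisheye model.

```bash
cat >> h.py <<'E'
def wcloud(p):
    K=p["camera_matrix"];z=p["z_map"];R=cv2.Rodrigues(np.array(p["rvec"]))[0]
    v,u=np.indices(z.shape).astype(float);a=u-K[0,2];b=v-K[1,2];r=np.hypot(a,b)+1e-9;th=r/K[0,0]
    t=np.tan(np.minimum(th,1.5))/r
    c=np.stack([a*t*z,b*t*z,z],-1)-np.array(p["tvec"]).ravel()
    w=c@R; w[(z==0)|(th>1.4)]=np.nan; return w
E
python3 - <<'E'
import pickle
from h import *
np.set_printoptions(precision=4,suppress=True)
p=pickle.load(open("w1.pkl","rb"));W=wcloud(p);A=W.reshape(-1,3)
near=lambda c,r,a,b:A[(np.hypot(A[:,0]-c[0],A[:,1]-c[1])<r)&(A[:,2]>a)&(A[:,2]<b)]
print("worktop z",np.median(near((.6,.35),.05,-.02,.02)[:,2]))
L=near((.49,.255),.09,.115,.132);print("lid z",np.median(L[:,2]),len(L))
g=[(((np.hypot(L[:,0]-x,L[:,1]-y)<.044).sum()),x,y) for x in np.arange(.475,.51,.001) for y in np.arange(.235,.275,.001)]
m=max(g)[0]; b=np.array([q[1:] for q in g if q[0]>=m-2]); print("disc",m,b.mean(0))
T=near((.4845,.288),.02,.151,.16);print("knob top",len(T),T.mean(0),(T.min(0)+T.max(0))/2)
print(fitcyl(p,np.isfinite(W[...,0]),W,.128,.15,.008,[.485,.288]))
print("pivot px",W[290:298,277:286].reshape(-1,3).mean(0),W[288:300:3,281])
E
```

```text
worktop z -0.000521200107314905
lid z 0.1244524210394178 6282
disc 5985 [0.488 0.261]
knob top 336 [0.4812 0.2903 0.1537] [0.4813 0.2897 0.1535]
(array([0.4812, 0.2895]), 156, np.float64(0.00039788203536226244))
pivot px [0.4992 0.2116 0.1278] [[0.4987 0.2153 0.1241]
 [0.4988 0.2143 0.1279]
 [0.4993 0.2108 0.1273]
 [0.4997 0.208  0.128 ]]
```

```bash
python3 -c "
from plan import *
e=legs([(.482,.289,.405,11.5),(.482,.289,.32,11.5)])
arc((.4983,.2086),.082,0,133,.32,20,101.5,start=e)"
```

```text
([0.05, -0.02, -0.0], -0.009) x 2 -> [0.482 0.289 0.405] 11.5
([0.0, 0.0, 0.85], 0.0) x 4 -> [0.482 0.289 0.32 ] 11.5
{"translation": [-0.01, 0.09, 0.0], "turn": 0.018}
{"translation": [-0.02, 0.19, 0.0], "turn": 0.037}
{"translation": [-0.05, 0.28, 0.0], "turn": 0.055}
{"translation": [-0.09, 0.37, 0.0], "turn": 0.074}
{"translation": [-0.13, 0.45, 0.0], "turn": 0.092}
{"translation": [-0.19, 0.53, 0.0], "turn": 0.111}
{"translation": [-0.26, 0.59, 0.0], "turn": 0.129}
{"translation": [-0.33, 0.66, 0.0], "turn": 0.148}
{"translation": [-0.41, 0.71, 0.0], "turn": 0.166}
{"translation": [-0.49, 0.75, 0.0], "turn": 0.185}
--
{"translation": [-0.01, 0.09, 0.0], "turn": 0.018}
{"translation": [-0.02, 0.19, 0.0], "turn": 0.037}
{"translation": [-0.05, 0.28, 0.0], "turn": 0.055}
{"translation": [-0.09, 0.37, 0.0], "turn": 0.074}
{"translation": [-0.13, 0.45, 0.0], "turn": 0.092}
{"translation": [-0.19, 0.53, 0.0], "turn": 0.111}
{"translation": [-0.26, 0.6, 0.0], "turn": 0.129}
{"translation": [-0.33, 0.66, 0.0], "turn": 0.148}
{"translation": [-0.41, 0.71, 0.0], "turn": 0.166}
{"translation": [-0.49, 0.75, 0.0], "turn": 0.185}
--
```

>>> move_arm:
  steps:
    - {"translation": [0.05,-0.02,0],"turn": -0.009}
    - {"translation": [0.05,-0.02,0],"turn": -0.009}
    - {"translation": [0.05,-0.02,0],"turn": -0.009}

```text
clock: 3.6
eef_pos: [0.4797, 0.2929, 0.4046]
eef_rot: [[-0.207, 0.978, -0.001], [0.978, 0.207, 0.001], [0.001, -0.0, -1.0]]
force: [-0.3, 0.2, 0.1]
opening: 0.26
gripper_force: 0.0
```

>>> move_arm:
  steps:
    - {"translation": [0,0,0.4],"turn": 0}
    - {"translation": [0,0,0.65],"turn": 0}
    - {"translation": [0,0,0.85],"turn": 0}
    - {"translation": [0,0,0.85],"turn": 0}

```text
clock: 3.93
eef_pos: [0.4793, 0.2919, 0.3167]
eef_rot: [[-0.205, 0.979, -0.004], [0.979, 0.205, -0.003], [-0.002, -0.005, -1.0]]
force: [-0.8, 0.2, -0.2]
opening: 0.261
gripper_force: 0.0
```

Run:
```python
from bench import arm
import cv2
from plan import cur
print(cur(),arm.observe()["force"])
p=arm.camera("wrist");cv2.imwrite("pics/w2.png",cv2.resize(p["image"][130:350,150:420,::-1],None,fx=2,fy=2))
```

```text
(array([0.47927995, 0.29190128, 0.31667315]), 11.851073641670313) [-0.79180523  0.17549168 -0.24394459]
```

View pics/w2.png

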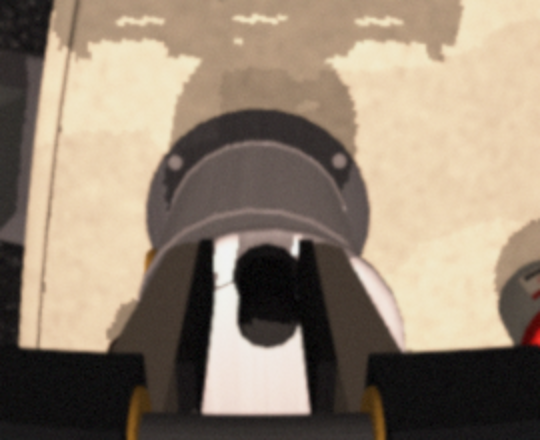

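The knob sits between the fingers, a little nearer the right one, and the tips are clear of the lid. Next I swing the lid.

```bash
python3 -c "
from plan import *
print(cur())
arc((.4983,.2086),.082,0,134,.32,20,101.5)"
```

```text
(array([0.47990167, 0.29189933, 0.31848303]), 11.831507557210022)
{"translation": [-0.04, 0.11, -0.02], "turn": 0.02}
{"translation": [-0.06, 0.2, -0.02], "turn": 0.038}
{"translation": [-0.08, 0.3, -0.02], "turn": 0.057}
{"translation": [-0.12, 0.38, -0.02], "turn": 0.075}
{"translation": [-0.17, 0.47, -0.02], "turn": 0.094}
{"translation": [-0.23, 0.54, -0.02], "turn": 0.113}
{"translation": [-0.3, 0.61, -0.02], "turn": 0.131}
{"translation": [-0.37, 0.67, -0.02], "turn": 0.15}
{"translation": [-0.45, 0.72, -0.02], "turn": 0.168}
{"translation": [-0.54, 0.77, -0.02], "turn": 0.187}
--
{"translation": [-0.01, 0.1, 0.0], "turn": 0.019}
{"translation": [-0.02, 0.19, 0.0], "turn": 0.037}
{"translation": [-0.05, 0.28, 0.0], "turn": 0.056}
{"translation": [-0.09, 0.37, 0.0], "turn": 0.074}
{"translation": [-0.14, 0.45, 0.0], "turn": 0.093}
{"translation": [-0.19, 0.53, 0.0], "turn": 0.112}
{"translation": [-0.26, 0.6, 0.0], "turn": 0.13}
{"translation": [-0.33, 0.66, 0.0], "turn": 0.149}
{"translation": [-0.41, 0.71, 0.0], "turn": 0.168}
{"translation": [-0.5, 0.75, 0.0], "turn": 0.186}
--
```

>>> move_arm:
  steps:
    - {"translation": [-0.04,0.11,-0.02],"turn": 0.02}
    - {"translation": [-0.06,0.2,-0.02],"turn": 0.038}
    - {"translation": [-0.08,0.3,-0.02],"turn": 0.057}
    - {"translation": [-0.12,0.38,-0.02],"turn": 0.075}
    - {"translation": [-0.17,0.47,-0.02],"turn": 0.094}
    - {"translation": [-0.23,0.54,-0.02],"turn": 0.113}
    - {"translation": [-0.3,0.61,-0.02],"turn": 0.131}
    - {"translation": [-0.37,0.67,-0.02],"turn": 0.15}
    - {"translation": [-0.45,0.72,-0.02],"turn": 0.168}
    - {"translation": [-0.54,0.77,-0.02],"turn": 0.187}

```text
clock: 4.82
eef_pos: [0.567, 0.2556, 0.3232]
eef_rot: [[0.827, 0.563, 0.0], [0.563, -0.827, 0.003], [0.002, -0.002, -1.0]]
force: [-1.6, 0.6, 0.0]
opening: 0.262
gripper_force: 0.7
```

>>> move_arm:
  steps:
    - {"translation": [-0.01,0.1,0],"turn": 0.019}
    - {"translation": [-0.02,0.19,0],"turn": 0.037}
    - {"translation": [-0.05,0.28,0],"turn": 0.056}
    - {"translation": [-0.09,0.37,0],"turn": 0.074}
    - {"translation": [-0.14,0.45,0],"turn": 0.093}
    - {"translation": [-0.19,0.53,0],"turn": 0.112}
    - {"translation": [-0.26,0.6,0],"turn": 0.13}
    - {"translation": [-0.33,0.66,0],"turn": 0.149}
    - {"translation": [-0.41,0.71,0],"turn": 0.168}
    - {"translation": [-0.5,0.75,0],"turn": 0.186}

```text
clock: 5.65
eef_pos: [0.5686, 0.1649, 0.3233]
eef_rot: [[0.841, -0.541, 0.002], [-0.541, -0.841, 0.003], [0.0, -0.004, -1.0]]
force: [1.1, 1.6, -1.7]
opening: 0.264
gripper_force: 0.8
```

```bash
python3 -c "
from plan import *
p=arm.camera('wrist')
import math
q,a=cur();s=arm.observe();print(q,a,s['force'],s['q'],s['clock']);print('tcp angle',101.5-math.degrees(math.atan2(q[1]-.2086,q[0]-.4983)),math.hypot(q[1]-.2086,q[0]-.4983))
legs([(q[0],q[1],.40,a),(.488,.2,.42,a)])"
```

```text
[0.56814149 0.16396833 0.32328741] -123.15734598467397 [ 1.51074305  0.58049476 -1.38599361] [ -55.93594203   34.17736607   50.08287205  106.6991927   -32.30859016
   54.23638853 -114.21502379] 5.7
tcp angle 134.08029889081342 0.08288437947407845
([0.0, 0.0, -0.77], 0.0) x 3 -> [0.568 0.164 0.4  ] -123.2
([-0.87, 0.14, -0.2], 0.0) x 4 -> [0.488 0.2   0.42 ] -123.2
```

>>> move_arm:
  steps:
    - {"translation": [0,0,-0.4],"turn": 0}
    - {"translation": [0,0,-0.8],"turn": 0}
    - {"translation": [0,0,-0.8],"turn": 0}

```text
clock: 5.95
eef_pos: [0.5706, 0.164, 0.4095]
eef_rot: [[0.845, -0.535, 0.011], [-0.535, -0.845, 0.005], [0.007, -0.01, -1.0]]
force: [1.7, -0.9, 0.3]
opening: 0.258
gripper_force: 0.0
```

```bash
python3 -c "
from plan import *
print(legs([(.488,.2596,.40,-123)]))"
```

```text
([-1.0, -0.3, 0.08], np.float64(0.002)) x 3 -> [0.502 0.243 0.402] -122.9
([-0.21, -0.06, 0.02], np.float64(0.0)) x 2 -> [0.488 0.26  0.4  ] -123.0
(array([0.488 , 0.2596, 0.4   ]), np.float64(-123.0))
```

>>> move_arm:
  steps:
    - {"translation": [-1.0,-0.3,0],"turn": 0}
    - {"translation": [-1.0,-0.3,0],"turn": 0}
    - {"translation": [-1.0,-0.3,0],"turn": 0}

```text
clock: 6.2
eef_pos: [0.4978, 0.2466, 0.4024]
eef_rot: [[0.847, -0.532, -0.001], [-0.532, -0.847, 0.003], [-0.003, -0.002, -1.0]]
force: [0.7, 0.7, -1.1]
opening: 0.262
gripper_force: 0.0
```

>>> move_arm:
  steps:
    - {"translation": [-0.2,-0.06,0],"turn": 0}
    - {"translation": [-0.2,-0.06,0],"turn": 0}
    - {"translation": [-0.2,-0.06,0],"turn": 0}
    - {"translation": [-0.2,-0.06,0],"turn": 0}

```text
clock: 6.53
eef_pos: [0.4869, 0.2585, 0.4025]
eef_rot: [[0.844, -0.537, 0.001], [-0.537, -0.844, 0.001], [0.001, -0.001, -1.0]]
force: [0.4, -0.5, 0.2]
opening: 0.264
gripper_force: 0.0
```

Run:
```python
from plan import *
from h import *
np.set_printoptions(precision=4,suppress=True)
s=arm.observe();print(cur(),s["q"],s["opening"])
p=arm.camera("wrist");cv2.imwrite("pics/w3.png",cv2.resize(p["image"][100:330,140:440,::-1],None,fx=2,fy=2))
W=wcloud(p);A=W.reshape(-1,3)
near=lambda c,r,a,b:A[(np.hypot(A[:,0]-c[0],A[:,1]-c[1])<r)&(A[:,2]>a)&(A[:,2]<b)]
T=near((.488,.26),.025,.08,.095);print("post top",len(T),T.mean(0),T.min(0),T.max(0))
print("post",fitcyl(p,np.isfinite(W[...,0]),W,.06,.083,.008,T.mean(0)[:2]))
D=near((.488,.26),.036,.045,.056);print("drum top",len(D),(D.min(0)+D.max(0))/2)
L=near((.488,.26),.05,.112,.122);print("rim",len(L),fitcyl(p,np.isfinite(W[...,0]),W,.114,.122,.0395,[.488,.26]))
L=near((.51,.16),.12,.122,.128)
g=[(((np.hypot(L[:,0]-x,L[:,1]-y)<.044).sum()),x,y) for x in np.arange(.48,.57,.002) for y in np.arange(.13,.22,.002)]
m=max(g)[0]; b=np.array([q[1:] for q in g if q[0]>=m-2]); print("lid disc",m,b.mean(0))
T=near((.565,.16),.04,.15,.16);print("knob top",len(T),T.mean(0))
pickle=__import__("pickle");pickle.dump(p,open("w3.pkl","wb"))
```

```text
(array([0.4869, 0.2585, 0.4025]), -122.46208931909017) [ -75.2937   24.3957   56.6201  108.6434  -23.6138   59.4982 -131.1584] 0.2639953341337804
post top 229 [0.4859 0.2607 0.0866] [0.4769 0.2534 0.0801] [0.4928 0.269  0.0891]
post (array([0.4848, 0.2615]), 87, np.float64(0.00021927653411064782))
drum top 2050 [0.4844 0.2617 0.0504]
rim 1223 (array([0.4848, 0.2591]), 1123, np.float64(0.0027316392341749126))
lid disc 8624 [0.544 0.184]
knob top 379 [0.5693 0.1683 0.1535]
```

View pics/w3.png

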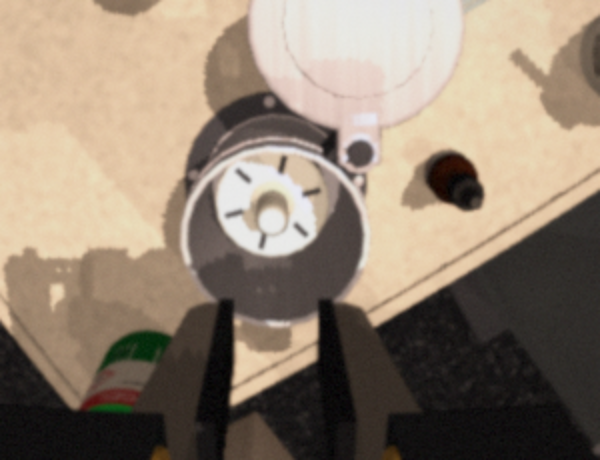

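The wrist view shows the bore wholly clear, with the lid swung away at top right and the spent cartridge's post at crop pixel (272,215). Its drum stands toward the upper left of the bore. I'll descend to just above the post and check the centring.

```bash
python3 -c "
from plan import *
print(legs([(.4855,.261,.402,-123),(.4855,.261,.305,-123)]))"
```

```text
([-0.03, -0.02, 0.0], 0.001) x 2 -> [0.486 0.261 0.402] -123.0
([0.0, 0.0, 0.97], 0.0) x 4 -> [0.486 0.261 0.305] -123.0
(array([0.4855, 0.261 , 0.305 ]), -123.0)
```

>>> move_arm:
  steps:
    - {"translation": [-0.03,-0.02,0.3],"turn": 0}
    - {"translation": [-0.03,-0.02,0.65],"turn": 0}
    - {"translation": [-0.03,-0.02,0.9],"turn": 0}
    - {"translation": [-0.03,-0.02,0.97],"turn": 0}
    - {"translation": [-0.03,-0.02,0.97],"turn": 0}
    - {"translation": [-0.03,-0.02,0.97],"turn": 0}

```text
clock: 7.08
eef_pos: [0.486, 0.2613, 0.3056]
eef_rot: [[0.842, -0.539, 0.001], [-0.539, -0.842, -0.0], [0.001, -0.001, -1.0]]
force: [0.4, 0.5, 1.2]
opening: 0.259
gripper_force: 0.0
```

Run:
```python
from plan import *
from h import *
np.set_printoptions(precision=4,suppress=True)
print(cur(),arm.observe()["force"])
p=arm.camera("wrist");cv2.imwrite("pics/w4.png",cv2.resize(p["image"][130:330,180:400,::-1],None,fx=2.5,fy=2.5))
W=wcloud(p);A=W.reshape(-1,3)
near=lambda c,r,a,b:A[(np.hypot(A[:,0]-c[0],A[:,1]-c[1])<r)&(A[:,2]>a)&(A[:,2]<b)]
T=near((.486,.26),.02,.082,.093);print("post top",len(T),T.mean(0))
print("post",fitcyl(p,np.isfinite(W[...,0]),W,.06,.083,.008,T.mean(0)[:2]))
print("rim",fitcyl(p,np.isfinite(W[...,0]),W,.114,.1195,.0395,[.488,.26]))
```

```text
(array([0.486 , 0.2613, 0.3056]), -122.61369502116693) [0.4418 0.4917 1.1754]
post top 427 [0.4863 0.2604 0.0867]
post (array([0.4848, 0.2613]), 234, np.float64(0.0002627650049259761))
rim (array([0.4845, 0.2593]), 2101, np.float64(0.005746309152289456))
```

View pics/w4.png

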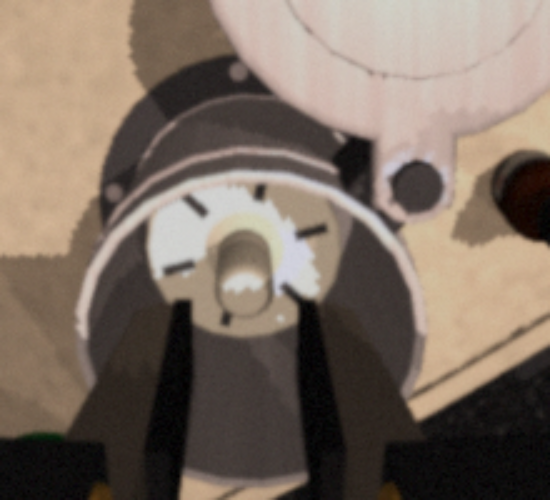

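The post is at crop x≈244 and the finger gap runs from 190 to 300, so it is centred and both fingers are inside the rim. Descend, grip and lift.

>>> move_arm:
  steps:
    - {"translation": [0,0,0.2],"turn": 0}
    - {"translation": [0,0,0.4],"turn": 0}
    - {"translation": [0,0,0.53],"turn": 0}
    - {"translation": [0,0,0.58],"turn": 0}
    - {"translation": [0,0,0.58],"turn": 0}

```text
clock: 7.55
eef_pos: [0.4851, 0.262, 0.2467]
eef_rot: [[0.843, -0.538, -0.0], [-0.538, -0.843, -0.0], [-0.0, 0.0, -1.0]]
force: [0.3, 0.4, -0.7]
opening: 0.264
gripper_force: 0.0
```

>>> move_arm:
  steps:
    - {"translation": [0,0,0],"turn": 0}
    - {"translation": [0,0,0],"turn": 0}
    - {"translation": [0,0,0],"turn": 0}
    - {"translation": [0,0,0],"turn": 0}
    - {"translation": [0,0,0],"turn": 0}
  fingers: 0

```text
clock: 7.97
eef_pos: [0.4854, 0.2622, 0.2476]
eef_rot: [[0.843, -0.538, 0.001], [-0.538, -0.843, 0.001], [0.001, -0.002, -1.0]]
force: [-0.9, -0.1, 6.7]
opening: 0.163
gripper_force: 30.0
```

>>> move_arm:
  steps:
    - {"translation": [0,0,-0.2],"turn": 0}
    - {"translation": [0,0,-0.55],"turn": 0}
    - {"translation": [0,0,-0.9],"turn": 0}
    - {"translation": [0,0,-0.9],"turn": 0}

```text
clock: 8.3
eef_pos: [0.487, 0.2622, 0.3421]
eef_rot: [[0.843, -0.538, 0.008], [-0.538, -0.843, 0.005], [0.004, -0.009, -1.0]]
force: [1.3, -0.8, -2.0]
opening: 0.162
gripper_force: 30.0
```

>>> move_arm:
  steps:
    - {"translation": [0,0,-0.4],"turn": 0}
    - {"translation": [0,0,-0.8],"turn": 0}
    - {"translation": [0,0,-0.9],"turn": 0}
    - {"translation": [0,0,-0.9],"turn": 0}
    - {"translation": [0,0,-0.9],"turn": 0}

```text
clock: 8.72
eef_pos: [0.4843, 0.2624, 0.4259]
eef_rot: [[0.844, -0.537, -0.001], [-0.537, -0.844, 0.001], [-0.001, -0.0, -1.0]]
force: [-0.6, 0.5, -0.8]
opening: 0.163
gripper_force: 30.0
```

Run:
```python
import pickle
from h import *
np.set_printoptions(precision=4,suppress=True)
P=pickle.load(open("p1.pkl","rb"))
p=P["top"];W=cloud(p)
# clicked inner rim corners in crop -> world at z=.06
K=p["camera_matrix"];R=cv2.Rodrigues(np.array(p["rvec"]))[0];t=np.array(p["tvec"]).ravel();C=-R.T@t
for q in((648,107),(745,152),(680,290),(580,228)):
    u,v=q[0]/2.55+130,q[1]/2.55+170; d=R.T@np.array([(u-K[0,2])/K[0,0],(v-K[1,2])/K[1,1],1]); print(q,(C+d*(.06-C[2])/d[2]))
A=W.reshape(-1,3);m=(A[:,2]>.056)&(A[:,2]<.068)&(abs(A[:,0]-.52)<.16)&(abs(A[:,1]+.4)<.13)
B=A[m]
im=np.zeros((300,300,3),np.uint8)
for pts,col in((B,(255,255,255)),(A[(abs(A[:,2]-.01)<.006)&(abs(A[:,0]-.52)<.16)&(abs(A[:,1]+.4)<.13)],(90,90,0))):
    for x,y,_ in pts: cv2.circle(im,(int((-y-.27)*1000)+10,int((.68-x)*1000)),2,col,-1)
cv2.imwrite("pics/b.png",cv2.resize(im,None,fx=2,fy=2))
```

```text
(648, 107) [ 0.6187 -0.3507  0.06  ]
(745, 152) [ 0.5905 -0.4805  0.06  ]
(680, 290) [ 0.3873 -0.434   0.06  ]
(580, 228) [ 0.4313 -0.3017  0.06  ]
```

View pics/b.png

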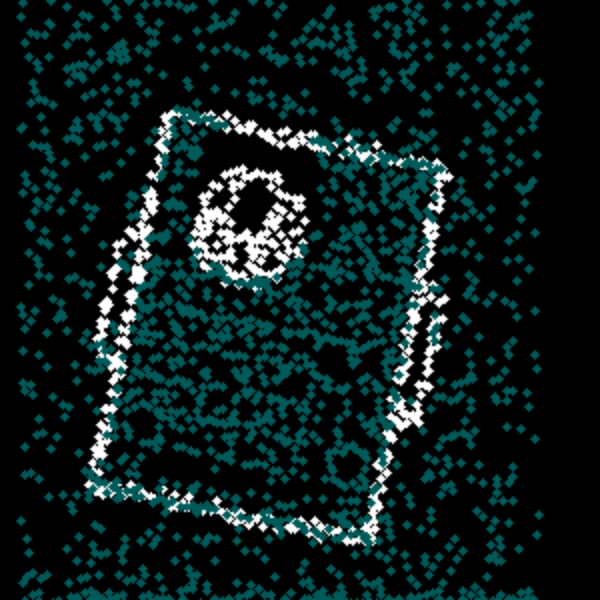

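The rim map gives the basket's corners clearly: centre about (0.516, -0.395), x axis at -11°. The earlier cartridge is near the +x end, so I'll drop the spent one at (0.473, -0.388).

```bash
python3 -c "
from plan import *
print(cur());legs([(.473,-.388,.425,0)])"
```

```text
(array([0.4843464 , 0.26236425, 0.42592177]), -122.46974801285681)
([0.61, 1.0, 0.0], np.float64(-0.061)) x 4 -> [0.482 0.145 0.426] -100.4
([0.17, 1.0, 0.0], np.float64(-0.053)) x 3 -> [0.481 0.044 0.426] -81.3
([-0.17, 1.0, 0.0], np.float64(-0.053)) x 3 -> [ 0.479 -0.058  0.425] -62.2
([-0.55, 1.0, 0.0], np.float64(-0.06)) x 4 -> [ 0.477 -0.172  0.425] -40.7
([-1.0, 0.83, 0.0], np.float64(-0.068)) x 4 -> [ 0.475 -0.302  0.425] -16.2
([-0.83, 0.23, 0.0], np.float64(-0.045)) x 4 -> [ 0.473 -0.388  0.425] -0.0
```

>>> move_arm:
  steps:
    - {"translation": [0.3,0.5,0],"turn": -0.02}
    - {"translation": [0.61,1.0,0],"turn": -0.04}
    - {"translation": [0.61,1.0,0],"turn": -0.061}
    - {"translation": [0.61,1.0,0],"turn": -0.061}

```text
clock: 9.05
eef_pos: [0.4817, 0.1378, 0.425]
eef_rot: [[0.982, -0.187, -0.004], [-0.187, -0.982, -0.002], [-0.003, 0.003, -1.0]]
force: [-0.3, -0.1, -1.4]
opening: 0.167
gripper_force: 30.0
```

>>> move_arm:
  steps:
    - {"translation": [0.17,1.0,0],"turn": -0.053}
    - {"translation": [0.17,1.0,0],"turn": -0.053}
    - {"translation": [0.17,1.0,0],"turn": -0.053}

```text
clock: 9.3
eef_pos: [0.4797, 0.0397, 0.425]
eef_rot: [[0.989, 0.149, -0.003], [0.149, -0.989, -0.002], [-0.003, 0.001, -1.0]]
force: [0.3, -0.0, -1.4]
opening: 0.169
gripper_force: 30.0
```

>>> move_arm:
  steps:
    - {"translation": [-0.17,1.0,0],"turn": -0.053}
    - {"translation": [-0.17,1.0,0],"turn": -0.053}
    - {"translation": [-0.17,1.0,0],"turn": -0.053}

```text
clock: 9.55
eef_pos: [0.4779, -0.0598, 0.4249]
eef_rot: [[0.885, 0.466, -0.003], [0.466, -0.885, -0.001], [-0.003, -0.001, -1.0]]
force: [-0.8, 0.2, -1.3]
opening: 0.165
gripper_force: 30.0
```

>>> move_arm:
  steps:
    - {"translation": [-0.55,1.0,0],"turn": -0.06}
    - {"translation": [-0.55,1.0,0],"turn": -0.06}
    - {"translation": [-0.55,1.0,0],"turn": -0.06}
    - {"translation": [-0.55,1.0,0],"turn": -0.06}

```text
clock: 9.88
eef_pos: [0.4752, -0.176, 0.425]
eef_rot: [[0.655, 0.756, -0.003], [0.756, -0.655, -0.002], [-0.003, -0.001, -1.0]]
force: [-0.0, -0.0, -0.7]
opening: 0.164
gripper_force: 30.0
```

```bash
python3 -c "
from plan import *
p=arm.camera('wrist')
print(cur(),arm.observe()['q']);print(arm.observe()['opening']);legs([(.473,-.388,.425,0)])"
```

```text
(array([ 0.47504874, -0.17634905,  0.42503948]), -40.845446776280454) [-27.49411122  14.76800937  52.19668822 112.85058355 -13.40797094
  58.78246492 -10.01437669]
0.16301027435791468
([-1.0, 0.85, 0.0], np.float64(-0.07)) x 4 -> [ 0.474 -0.307  0.425] -15.5
([-0.78, 0.21, 0.0], np.float64(-0.043)) x 4 -> [ 0.473 -0.388  0.425] 0.0
```

>>> move_arm:
  steps:
    - {"translation": [-1.0,0.85,0],"turn": -0.07}
    - {"translation": [-1.0,0.85,0],"turn": -0.07}
    - {"translation": [-1.0,0.85,0],"turn": -0.07}
    - {"translation": [-1.0,0.85,0],"turn": -0.07}

```text
clock: 10.27
eef_pos: [0.4752, -0.3049, 0.4244]
eef_rot: [[0.266, 0.964, -0.003], [0.964, -0.266, 0.0], [-0.001, -0.003, -1.0]]
force: [-0.7, 0.5, -0.6]
opening: 0.164
gripper_force: 30.0
```

>>> move_arm:
  steps:
    - {"translation": [-0.4,0.11,0],"turn": -0.02}
    - {"translation": [-0.7,0.19,0],"turn": -0.04}
    - {"translation": [-0.78,0.21,0],"turn": -0.043}
    - {"translation": [-0.78,0.21,0],"turn": -0.043}
    - {"translation": [-0.78,0.21,0],"turn": -0.043}

```text
clock: 10.68
eef_pos: [0.4749, -0.3831, 0.4244]
eef_rot: [[0.005, 1.0, -0.003], [1.0, -0.005, 0.003], [0.003, -0.003, -1.0]]
force: [0.4, 0.6, -0.7]
opening: 0.162
gripper_force: 30.0
```

Run:
```python
from plan import *
from h import *
np.set_printoptions(precision=4,suppress=True)
p=arm.camera('wrist');print(cur());legs([(.473,-.388,.256,0)])
W=wcloud(p);A=W.reshape(-1,3)
near=lambda c,r,a,b:A[(np.hypot(A[:,0]-c[0],A[:,1]-c[1])<r)&(A[:,2]>a)&(A[:,2]<b)]
T=near((.566,-.384),.03,.084,.1);print("earlier top",len(T),T.mean(0) if len(T) else 0)
B=near((.516,-.395),.14,.055,.066);print(len(B),cv2.minAreaRect(B[:,:2].astype(np.float32)))
C=near((.473,-.388),.05,.15,.26);print("cartridge low",len(C),np.percentile(C[:,2],2) if len(C) else 0)
```

```text
(array([ 0.4754, -0.3823,  0.4248]), -0.14850200137702285)
([-0.03, -0.01, 1.0], np.float64(-0.0)) x 3 -> [ 0.474 -0.386  0.325] -0.1
([-0.02, -0.01, 0.69], np.float64(-0.0)) x 3 -> [ 0.473 -0.388  0.256] -0.0
earlier top 200 [ 0.5627 -0.3811  0.0903]
3947 ((0.5132521390914917, -0.3904035687446594), (0.16624225676059723, 0.1961834728717804), 78.0853042602539)
cartridge low 6344 0.18879968931669727
```

>>> move_arm:
  steps:
    - {"translation": [-0.03,-0.02,0.4],"turn": 0}
    - {"translation": [-0.04,-0.02,0.8],"turn": 0}
    - {"translation": [-0.04,-0.02,1.0],"turn": 0}

```text
clock: 10.98
eef_pos: [0.473, -0.3843, 0.3223]
eef_rot: [[0.0, 1.0, -0.004], [1.0, -0.0, 0.005], [0.005, -0.004, -1.0]]
force: [0.2, 0.3, -1.2]
opening: 0.168
gripper_force: 30.0
```

>>> move_arm:
  steps:
    - {"translation": [0,0,0.3],"turn": 0}
    - {"translation": [0,0,0.5],"turn": 0}
    - {"translation": [0,0,0.62],"turn": 0}
    - {"translation": [0,0,0.68],"turn": 0}
    - {"translation": [0,0,0.7],"turn": 0}
    - {"translation": [0,0,0.7],"turn": 0}

```text
clock: 11.48
eef_pos: [0.4734, -0.3875, 0.2571]
eef_rot: [[0.001, 1.0, 0.001], [1.0, -0.001, -0.0], [-0.0, 0.001, -1.0]]
force: [-1.1, 0.4, -1.7]
opening: 0.166
gripper_force: 30.0
```

>>> move_arm:
  steps:
    - {"translation": [0,0,0],"turn": 0}
    - {"translation": [0,0,0],"turn": 0}
    - {"translation": [0,0,0],"turn": 0}
  fingers: 30

```text
clock: 11.73
eef_pos: [0.4732, -0.3883, 0.258]
eef_rot: [[0.002, 1.0, 0.002], [1.0, -0.002, -0.001], [-0.001, 0.002, -1.0]]
force: [0.2, 0.2, 0.4]
opening: 0.321
gripper_force: 0.0
```

>>> move_arm:
  steps:
    - {"translation": [0,0,-0.1],"turn": 0}
    - {"translation": [0,0,-0.4],"turn": 0}
    - {"translation": [0,0,-0.8],"turn": 0}
    - {"translation": [0,0,-1.0],"turn": 0}
    - {"translation": [0,0,-1.0],"turn": 0}

```text
clock: 12.15
eef_pos: [0.4735, -0.3897, 0.3629]
eef_rot: [[0.003, 1.0, 0.008], [1.0, -0.003, -0.005], [-0.005, 0.008, -1.0]]
force: [1.5, 0.4, 0.5]
opening: 0.328
gripper_force: 0.0
```

Run:
```python
from plan import *
from h import *
np.set_printoptions(precision=4,suppress=True)
p=arm.camera('wrist');print(cur(),arm.observe()["q"])
W=wcloud(p);A=W.reshape(-1,3)
near=lambda c,r,a,b:A[(np.hypot(A[:,0]-c[0],A[:,1]-c[1])<r)&(A[:,2]>a)&(A[:,2]<b)]
for c in((.563,-.382),(.472,-.386)):
  T=near(c,.03,.084,.1);print("top",len(T),T.mean(0) if len(T) else 0)
  T=near(c,.045,.05,.059);print(" drumtop",len(T),T.mean(0) if len(T) else 0)
legs([(.475,-.3,.42),(.463,-.081,.40,0)])
```

```text
(array([ 0.4732, -0.3888,  0.3603]), -0.13319144658738072) [  6.5383  29.7966  40.4042 101.8302 -22.859   56.4319  55.8583]
top 288 [ 0.5626 -0.3809  0.0903]
 drumtop 2437 [ 0.5611 -0.3795  0.0554]
top 313 [ 0.4733 -0.3867  0.0905]
 drumtop 2771 [ 0.4731 -0.3855  0.0556]
([0.89, 0.02, -0.6], 0.0) x 4 -> [ 0.475 -0.3    0.42 ] -0.1
([1.0, -0.06, 0.09], np.float64(-0.0)) x 3 -> [ 0.47  -0.2    0.411] -0.1
([1.0, -0.06, 0.09], np.float64(-0.0)) x 3 -> [ 0.464 -0.1    0.402] -0.0
([0.19, -0.01, 0.02], np.float64(-0.0)) x 2 -> [ 0.463 -0.081  0.4  ] -0.0
```

Both cartridges stand upright in the basket. Next is the fresh one.

>>> move_arm:
  steps:
    - {"translation": [0.4,0.02,-0.3],"turn": 0}
    - {"translation": [0.8,0.02,-0.5],"turn": 0}
    - {"translation": [0.9,0.02,-0.5],"turn": 0}

```text
clock: 12.45
eef_pos: [0.4754, -0.2956, 0.408]
eef_rot: [[0.001, 1.0, 0.001], [1.0, -0.001, 0.001], [0.001, 0.001, -1.0]]
force: [0.9, 0.5, -0.1]
opening: 0.326
gripper_force: 0.0
```

>>> move_arm:
  steps:
    - {"translation": [1.0,-0.06,0],"turn": 0}
    - {"translation": [1.0,-0.06,0],"turn": 0}
    - {"translation": [1.0,-0.06,0],"turn": 0}

```text
clock: 12.7
eef_pos: [0.4688, -0.1929, 0.4056]
eef_rot: [[-0.003, 1.0, -0.002], [1.0, 0.003, 0.004], [0.004, -0.002, -1.0]]
force: [-0.1, 0.5, 0.5]
opening: 0.324
gripper_force: 0.0
```

>>> move_arm:
  steps:
    - {"translation": [0.5,-0.04,0.1],"turn": 0}
    - {"translation": [1.0,-0.08,0.1],"turn": 0}
    - {"translation": [1.0,-0.08,0.1],"turn": 0}

```text
clock: 12.95
eef_pos: [0.4604, -0.0931, 0.3954]
eef_rot: [[-0.003, 1.0, -0.003], [1.0, 0.003, 0.002], [0.002, -0.003, -1.0]]
force: [0.7, 0.9, 0.4]
opening: 0.322
gripper_force: 0.0
```

>>> move_arm:
  steps:
    - {"translation": [0.18,0,0],"turn": 0}
    - {"translation": [0.18,0,0],"turn": 0}
    - {"translation": [0.18,0,0],"turn": 0}
    - {"translation": [0.18,0,0],"turn": 0}

```text
clock: 13.28
eef_pos: [0.4613, -0.0808, 0.3965]
eef_rot: [[0.003, 1.0, -0.0], [1.0, -0.003, -0.0], [-0.0, -0.0, -1.0]]
force: [0.1, 0.3, 0.4]
opening: 0.328
gripper_force: 0.0
```

```bash
cat > look.py <<'E'
from plan import *
from h import *
np.set_printoptions(precision=4,suppress=True)
def cart(c,z=0,save=None):
    p=arm.camera('wrist');print(cur(),arm.observe()["q"].round(0),arm.observe()["opening"])
    W=wcloud(p);A=W.reshape(-1,3)
    near=lambda c,r,a,b:A[(np.hypot(A[:,0]-c[0],A[:,1]-c[1])<r)&(A[:,2]>a)&(A[:,2]<b)]
    T=near(c,.03,z+.075,z+.09);print("top",len(T),T.mean(0) if len(T) else 0)
    if len(T): print(fitcyl(p,np.isfinite(W[...,0]),W,z+.055,z+.077,.008,T.mean(0)[:2]))
    T=near(c,.04,z+.04,z+.049);print(" drumtop",len(T),(T.min(0)+T.max(0))/2 if len(T) else 0)
    if save: cv2.imwrite(save,p["image"][:,:,::-1])
    return p,W
E
python3 -c "
from look import *
cart((.463,-.081))
legs([(.463,-.081,.25,0)])"
```

```text
(array([ 0.4613, -0.0811,  0.3966]), -0.2257619474524364) [-30.  10.  40. 119.  -8.  53.  15.] 0.3302059994327936
top 226 [ 0.4595 -0.0793  0.0807]
(array([ 0.4596, -0.0803]), 77, np.float64(0.0002108741861050129))
 drumtop 2155 [ 0.4594 -0.0797  0.0446]
([0.0, 0.01, 1.0], np.float64(-0.0)) x 3 -> [ 0.462 -0.081  0.297] -0.1
([0.0, 0.01, 0.47], np.float64(-0.0)) x 3 -> [ 0.463 -0.081  0.25 ] -0.0
```

>>> move_arm:
  steps:
    - {"translation": [0,0,0.4],"turn": 0}
    - {"translation": [0,0,0.8],"turn": 0}
    - {"translation": [0,0,1.0],"turn": 0}

```text
clock: 13.58
eef_pos: [0.4602, -0.081, 0.2936]
eef_rot: [[0.004, 1.0, -0.004], [1.0, -0.004, -0.001], [-0.001, -0.004, -1.0]]
force: [-0.4, 1.5, 0.4]
opening: 0.331
gripper_force: 0.0
```

>>> move_arm:
  steps:
    - {"translation": [0,0,0.2],"turn": 0}
    - {"translation": [0,0,0.4],"turn": 0}
    - {"translation": [0,0,0.52],"turn": 0}
    - {"translation": [0,0,0.55],"turn": 0}
    - {"translation": [0,0,0.55],"turn": 0}
    - {"translation": [0,0,0.55],"turn": 0}

```text
clock: 14.08
eef_pos: [0.4618, -0.0806, 0.2423]
eef_rot: [[0.003, 1.0, 0.001], [1.0, -0.003, -0.0], [-0.0, 0.001, -1.0]]
force: [-0.5, -0.7, -0.4]
opening: 0.329
gripper_force: 0.0
```

>>> move_arm:
  steps:
    - {"translation": [0,0,0],"turn": 0}
    - {"translation": [0,0,0],"turn": 0}
    - {"translation": [0,0,0],"turn": 0}
    - {"translation": [0,0,0],"turn": 0}
    - {"translation": [0,0,0],"turn": 0}
  fingers: 0

```text
clock: 14.5
eef_pos: [0.4616, -0.0799, 0.2423]
eef_rot: [[0.002, 1.0, 0.001], [1.0, -0.002, 0.0], [0.0, 0.001, -1.0]]
force: [-2.3, 0.9, 5.4]
opening: 0.165
gripper_force: 30.0
```

>>> move_arm:
  steps:
    - {"translation": [0,0,-0.2],"turn": 0}
    - {"translation": [0,0,-0.6],"turn": 0}
    - {"translation": [0,0,-0.9],"turn": 0}
    - {"translation": [0,0,-0.9],"turn": 0}

```text
clock: 14.83
eef_pos: [0.4632, -0.0807, 0.3362]
eef_rot: [[0.002, 1.0, 0.009], [1.0, -0.003, 0.001], [0.001, 0.009, -1.0]]
force: [0.4, -0.2, -1.5]
opening: 0.167
gripper_force: 30.0
```

>>> move_arm:
  steps:
    - {"translation": [0,0,-0.4],"turn": 0}
    - {"translation": [0,0,-0.8],"turn": 0}
    - {"translation": [0,0,-0.95],"turn": 0}
    - {"translation": [0,0,-0.95],"turn": 0}
    - {"translation": [0,0,-0.95],"turn": 0}

```text
clock: 15.25
eef_pos: [0.4612, -0.0795, 0.4263]
eef_rot: [[0.001, 1.0, 0.001], [1.0, -0.001, 0.001], [0.001, 0.001, -1.0]]
force: [-0.6, 0.1, -3.4]
opening: 0.167
gripper_force: 30.0
```

Run:
```python
from look import *
import pickle
p=pickle.load(open("w3.pkl","rb"));A=wcloud(p).reshape(-1,3)
c=np.array([.486,.2595])
for _ in range(4):
    d=np.hypot(*(A[:,:2]-c).T);X=A[(d>.034)&(d<.045)&(A[:,2]>.1155)&(A[:,2]<.1195)]
    # centre from rim ring: fit radius 39.5
    c=least_squares(lambda q:np.hypot(X[:,0]-q[0],X[:,1]-q[1])-.0395,c,loss="soft_l1",f_scale=.001).x
print("rim w3",c,len(X),np.hypot(*(X[:,:2]-c).T).std(), np.histogram(np.degrees(np.arctan2(*(X[:,1::-1]-c[::-1]).T)),8,(-180,180))[0])
print(cur(),arm.observe()["opening"]);legs([(.4865,.2595,.425,0)])
```

```text
rim w3 [0.4845 0.2595] 966 0.0010241805423528059 [ 92 125 159 138 128 127  82 115]
(array([ 0.4612, -0.0795,  0.4263]), -0.06093833896794777) 0.16720018871316367
([1.0, 0.07, 0.0], np.float64(-0.0)) x 3 -> [0.469 0.02  0.426] -0.0
([1.0, 0.07, 0.0], np.float64(-0.0)) x 3 -> [0.476 0.12  0.426] -0.0
([1.0, 0.07, 0.0], np.float64(-0.0)) x 3 -> [0.484 0.22  0.425] -0.0
([0.39, 0.03, 0.0], np.float64(-0.0)) x 2 -> [0.486 0.26  0.425] 0.0
```

>>> move_arm:
  steps:
    - {"translation": [0.4,0.03,0],"turn": 0}
    - {"translation": [0.8,0.06,0],"turn": 0}
    - {"translation": [1.0,0.07,0],"turn": 0}

```text
clock: 15.5
eef_pos: [0.4679, 0.0243, 0.4242]
eef_rot: [[-0.001, 1.0, -0.004], [1.0, 0.001, 0.0], [0.0, -0.004, -1.0]]
force: [-0.4, 0.6, -2.7]
opening: 0.167
gripper_force: 30.0
```

>>> move_arm:
  steps:
    - {"translation": [0.4,0.03,0],"turn": 0}
    - {"translation": [0.8,0.06,0],"turn": 0}
    - {"translation": [1.0,0.07,0],"turn": 0}

```text
clock: 15.75
eef_pos: [0.4749, 0.125, 0.4239]
eef_rot: [[-0.003, 1.0, -0.004], [1.0, 0.003, -0.0], [-0.0, -0.004, -1.0]]
force: [-0.9, -0.0, -1.4]
opening: 0.167
gripper_force: 30.0
```

>>> move_arm:
  steps:
    - {"translation": [0.4,0.03,0],"turn": 0}
    - {"translation": [0.8,0.06,0],"turn": 0}
    - {"translation": [1.0,0.07,0],"turn": 0}

```text
clock: 16.0
eef_pos: [0.4818, 0.2251, 0.4235]
eef_rot: [[-0.003, 1.0, -0.004], [1.0, 0.003, -0.001], [-0.001, -0.004, -1.0]]
force: [0.2, 1.3, -1.7]
opening: 0.165
gripper_force: 30.0
```

>>> move_arm:
  steps:
    - {"translation": [0.25,0.02,0],"turn": 0}
    - {"translation": [0.39,0.03,0],"turn": 0}
    - {"translation": [0.39,0.03,0],"turn": 0}
    - {"translation": [0.39,0.03,0],"turn": 0}
    - {"translation": [0.39,0.03,0],"turn": 0}

```text
clock: 16.42
eef_pos: [0.4863, 0.2573, 0.4257]
eef_rot: [[0.004, 1.0, -0.001], [1.0, -0.004, -0.002], [-0.002, -0.001, -1.0]]
force: [0.4, -0.6, -2.4]
opening: 0.168
gripper_force: 30.0
```

Run:
```python
from look import *
p=arm.camera('wrist');print(cur(),arm.observe()["q"].round(0))
A=wcloud(p).reshape(-1,3);c=np.array([.486,.2595])
for _ in range(4):
    d=np.hypot(*(A[:,:2]-c).T);X=A[(d>.034)&(d<.045)&(A[:,2]>.1155)&(A[:,2]<.1195)]
    c=least_squares(lambda q:np.hypot(X[:,0]-q[0],X[:,1]-q[1])-.0395,c,loss="soft_l1",f_scale=.001).x
print("rim",c,len(X),np.histogram(np.degrees(np.arctan2(*(X[:,1::-1]-c[::-1]).T)),8,(-180,180))[0])
# carried drum: side points
X=A[(A[:,2]>.185)&(A[:,2]<.228)&(np.hypot(A[:,0]-.486,A[:,1]-.2595)<.045)]
if len(X)>20: print("drum",len(X),least_squares(lambda q:np.hypot(X[:,0]-q[0],X[:,1]-q[1])-.03,[.486,.2595],loss="soft_l1",f_scale=.001).x)
legs([(.486,.2595,.26,0)])
```

```text
(array([0.4864, 0.2571, 0.4261]), -0.2658269861031305) [-56.  17.  30. 106.  -9.  60. -23.]
rim [0.4842 0.2598] 574 [ 56   0   0  53 112 121 119 113]
drum 1568 [0.4841 0.2556]
([0.01, -0.0, 1.0], np.float64(-0.0)) x 3 -> [0.486 0.259 0.326] -0.1
([0.01, -0.0, 0.66], np.float64(-0.0)) x 3 -> [0.486 0.26  0.26 ] 0.0
```

>>> move_arm:
  steps:
    - {"translation": [0.03,0,0.2],"turn": 0}
    - {"translation": [0.03,0,0.5],"turn": 0}
    - {"translation": [0.03,0,0.8],"turn": 0}
    - {"translation": [0.03,0,1.0],"turn": 0}
    - {"translation": [0.03,0,1.0],"turn": 0}

```text
clock: 16.88
eef_pos: [0.4848, 0.2599, 0.323]
eef_rot: [[0.004, 1.0, -0.006], [1.0, -0.004, -0.005], [-0.005, -0.006, -1.0]]
force: [0.1, -0.3, -2.0]
opening: 0.165
gripper_force: 30.0
```

>>> move_arm:
  steps:
    - {"translation": [0,0,0.2],"turn": 0}
    - {"translation": [0,0,0.4],"turn": 0}
    - {"translation": [0,0,0.58],"turn": 0}
    - {"translation": [0,0,0.7],"turn": 0}
    - {"translation": [0,0,0.75],"turn": 0}
    - {"translation": [0,0,0.75],"turn": 0}
    - {"translation": [0,0,0.75],"turn": 0}

```text
clock: 17.47
eef_pos: [0.4867, 0.2619, 0.2527]
eef_rot: [[0.003, 1.0, 0.001], [1.0, -0.003, 0.001], [0.001, 0.001, -1.0]]
force: [0.1, 0.4, -1.5]
opening: 0.168
gripper_force: 30.0
```

>>> move_arm:
  steps:
    - {"translation": [0,0,0.02],"turn": 0}
    - {"translation": [0,0,0.04],"turn": 0}
    - {"translation": [0,0,0.04],"turn": 0}

```text
clock: 17.72
eef_pos: [0.4865, 0.2623, 0.2484]
eef_rot: [[0.002, 1.0, 0.001], [1.0, -0.002, 0.001], [0.001, 0.001, -1.0]]
force: [0.2, 0.3, -1.1]
opening: 0.163
gripper_force: 30.0
```

>>> move_arm:
  steps:
    - {"translation": [0,0,0],"turn": 0}
    - {"translation": [0,0,0],"turn": 0}
    - {"translation": [0,0,0],"turn": 0}
  fingers: 24

```text
clock: 17.97
eef_pos: [0.4863, 0.2621, 0.248]
eef_rot: [[0.002, 1.0, 0.0], [1.0, -0.002, 0.0], [0.0, 0.0, -1.0]]
force: [-0.0, 0.4, 0.1]
opening: 0.263
gripper_force: 0.0
```

>>> move_arm:
  steps:
    - {"translation": [0,0,-0.15],"turn": 0}
    - {"translation": [0,0,-0.4],"turn": 0}
    - {"translation": [0,0,-0.8],"turn": 0}
    - {"translation": [0,0,-1.0],"turn": 0}

```text
clock: 18.3
eef_pos: [0.487, 0.262, 0.351]
eef_rot: [[0.003, 1.0, 0.003], [1.0, -0.003, 0.002], [0.002, 0.003, -1.0]]
force: [0.6, -0.1, -0.4]
opening: 0.262
gripper_force: 0.0
```

>>> move_arm:
  steps:
    - {"translation": [0,0,-0.4],"turn": 0}
    - {"translation": [0,0,-0.6],"turn": 0}
    - {"translation": [0,0,-0.6],"turn": 0}
    - {"translation": [0,0,-0.6],"turn": 0}

```text
clock: 18.63
eef_pos: [0.4862, 0.262, 0.4088]
eef_rot: [[0.002, 1.0, 0.002], [1.0, -0.002, 0.002], [0.002, 0.002, -1.0]]
force: [-0.3, 0.7, -0.5]
opening: 0.26
gripper_force: 0.0
```

Run:
```python
from look import *
p,W=cart((.486,.26),.006,"pics/w5.png")
A=W.reshape(-1,3);T=A[(np.hypot(A[:,0]-.565,A[:,1]-.165)<.05)&(A[:,2]>.149)&(A[:,2]<.16)];print("knob",len(T),T.mean(0) if len(T) else 0)
legs([(.568,.166,.41,-119.5)])
```

```text
(array([0.4858, 0.262 , 0.4074]), -0.10307346242923034) [-56.  18.  30. 107. -11.  57. -22.] 0.26271478338996396
top 219 [0.4853 0.2631 0.0866]
(array([0.4852, 0.2619]), 74, np.float64(0.00018185285341415012))
 drumtop 2119 [0.4842 0.2596 0.0505]
knob 0 0
([-0.56, 0.48, -0.02], 0.194) x 10 -> [0.534 0.206 0.409] -70.1
([0.18, 0.49, -0.01], 0.137) x 8 -> [0.568 0.166 0.41 ] -119.5
```

View pics/w5.png

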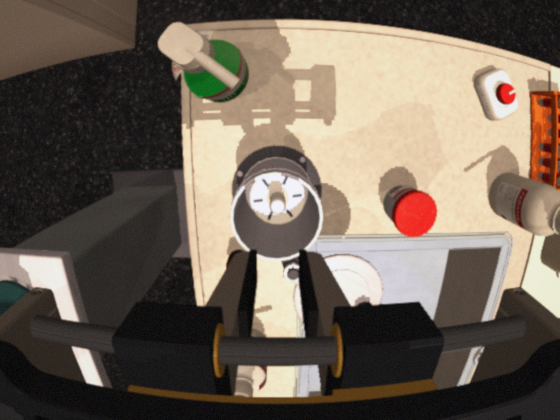

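The fresh cartridge stands upright inside the canister, its post at (279,207), and the lid is still aside. Next I shut the lid.

>>> move_arm:
  steps:
    - {"translation": [-0.06,0.05,0],"turn": 0.0194}
    - {"translation": [-0.12,0.1,0],"turn": 0.0388}
    - {"translation": [-0.18,0.15,0],"turn": 0.058}
    - {"translation": [-0.24,0.2,0],"turn": 0.078}
    - {"translation": [-0.3,0.25,0],"turn": 0.097}
    - {"translation": [-0.36,0.3,0],"turn": 0.116}
    - {"translation": [-0.42,0.35,0],"turn": 0.136}
    - {"translation": [-0.48,0.4,0],"turn": 0.155}
    - {"translation": [-0.56,0.48,0],"turn": 0.175}
    - {"translation": [-0.56,0.48,0],"turn": 0.194}
  fingers: 28

```text
clock: 19.52
eef_pos: [0.5346, 0.2041, 0.4059]
eef_rot: [[0.942, 0.334, -0.002], [0.334, -0.942, -0.003], [-0.002, 0.002, -1.0]]
force: [0.8, -1.0, 0.4]
opening: 0.308
gripper_force: 0.0
```

>>> move_arm:
  steps:
    - {"translation": [0.05,0.15,0],"turn": 0.0194}
    - {"translation": [0.1,0.3,0],"turn": 0.039}
    - {"translation": [0.15,0.4,0],"turn": 0.058}
    - {"translation": [0.18,0.49,0],"turn": 0.078}
    - {"translation": [0.18,0.49,0],"turn": 0.097}
    - {"translation": [0.18,0.49,0],"turn": 0.117}
    - {"translation": [0.18,0.49,0],"turn": 0.137}
    - {"translation": [0.18,0.49,0],"turn": 0.137}
    - {"translation": [0.18,0.49,0],"turn": 0.137}

```text
clock: 20.27
eef_pos: [0.5674, 0.1663, 0.4061]
eef_rot: [[0.874, -0.486, -0.002], [-0.486, -0.874, -0.002], [-0.001, 0.003, -1.0]]
force: [0.3, 0.5, -0.6]
opening: 0.307
gripper_force: 0.0
```

Run:
```python
from look import *
p=arm.camera('wrist');print(cur(),arm.observe()["q"].round(0),arm.observe()["opening"]);A=wcloud(p).reshape(-1,3)
T=A[(np.hypot(A[:,0]-.5697,A[:,1]-.1682)<.03)&(A[:,2]>.149)&(A[:,2]<.16)];print("knob",len(T),T.mean(0) if len(T) else 0)
legs([(.5697,.1682,.41,-119.5),(.5697,.1682,.322,-119.5)])
```

```text
(array([0.5674, 0.1663, 0.4065]), -119.07517561053416) [ -61.   30.   57.  103.  -28.   63. -114.] 0.3033113375513137
knob 337 [0.57   0.1674 0.1535]
([0.01, -0.03, -0.04], 0.001) x 2 -> [0.57  0.168 0.41 ] -119.5
([0.0, 0.0, 0.88], 0.0) x 4 -> [0.57  0.168 0.322] -119.5
```

>>> move_arm:
  steps:
    - {"translation": [0.02,-0.03,0.3],"turn": 0}
    - {"translation": [0.02,-0.03,0.6],"turn": 0}
    - {"translation": [0.02,-0.03,0.8],"turn": 0}
    - {"translation": [0.02,-0.03,0.85],"turn": 0}
    - {"translation": [0.02,-0.03,0.85],"turn": 0}
    - {"translation": [0.02,-0.03,0.85],"turn": 0}

```text
clock: 20.82
eef_pos: [0.5714, 0.1674, 0.3234]
eef_rot: [[0.873, -0.488, 0.001], [-0.488, -0.873, -0.0], [0.001, -0.0, -1.0]]
force: [0.8, -0.3, -1.0]
opening: 0.304
gripper_force: 0.0
```

```bash
python3 -c "
from plan import *
print(cur(),arm.observe()['force'])
arc((.4983,.2086),.082,131,0,.322,20,101.5)"
```

```text
(array([0.57139455, 0.16743332, 0.32340241]), -119.23831938451502) [ 0.81048507 -0.33117704 -0.96734952]
{"translation": [-0.02, -0.09, 0.01], "turn": -0.017}
{"translation": [-0.04, -0.18, 0.01], "turn": -0.036}
{"translation": [-0.07, -0.27, 0.01], "turn": -0.054}
{"translation": [-0.1, -0.36, 0.01], "turn": -0.072}
{"translation": [-0.15, -0.44, 0.01], "turn": -0.09}
{"translation": [-0.2, -0.52, 0.01], "turn": -0.108}
{"translation": [-0.27, -0.59, 0.01], "turn": -0.127}
{"translation": [-0.34, -0.65, 0.01], "turn": -0.145}
{"translation": [-0.41, -0.7, 0.01], "turn": -0.163}
{"translation": [-0.5, -0.75, 0.01], "turn": -0.181}
--
{"translation": [-0.01, -0.09, 0.0], "turn": -0.018}
{"translation": [-0.02, -0.19, 0.0], "turn": -0.036}
{"translation": [-0.05, -0.28, 0.0], "turn": -0.055}
{"translation": [-0.08, -0.36, 0.0], "turn": -0.073}
{"translation": [-0.13, -0.44, 0.0], "turn": -0.091}
{"translation": [-0.19, -0.52, 0.0], "turn": -0.109}
{"translation": [-0.25, -0.59, 0.0], "turn": -0.127}
{"translation": [-0.32, -0.65, 0.0], "turn": -0.146}
{"translation": [-0.4, -0.7, 0.0], "turn": -0.164}
{"translation": [-0.48, -0.75, 0.0], "turn": -0.182}
--
```

>>> move_arm:
  steps:
    - {"translation": [-0.02,-0.09,0],"turn": -0.017}
    - {"translation": [-0.04,-0.18,0],"turn": -0.036}
    - {"translation": [-0.07,-0.27,0],"turn": -0.054}
    - {"translation": [-0.1,-0.36,0],"turn": -0.072}
    - {"translation": [-0.15,-0.44,0],"turn": -0.09}
    - {"translation": [-0.2,-0.52,0],"turn": -0.108}
    - {"translation": [-0.27,-0.59,0],"turn": -0.127}
    - {"translation": [-0.34,-0.65,0],"turn": -0.145}
    - {"translation": [-0.41,-0.7,0],"turn": -0.163}
    - {"translation": [-0.5,-0.75,0],"turn": -0.181}

```text
clock: 21.65
eef_pos: [0.5653, 0.2571, 0.325]
eef_rot: [[0.807, 0.59, 0.005], [0.59, -0.807, 0.001], [0.004, 0.002, -1.0]]
force: [2.0, -1.6, -1.0]
opening: 0.304
gripper_force: 0.8
```

>>> move_arm:
  steps:
    - {"translation": [-0.01,-0.09,0],"turn": -0.018}
    - {"translation": [-0.02,-0.19,0],"turn": -0.036}
    - {"translation": [-0.05,-0.28,0],"turn": -0.055}
    - {"translation": [-0.08,-0.36,0],"turn": -0.073}
    - {"translation": [-0.13,-0.44,0],"turn": -0.091}
    - {"translation": [-0.19,-0.52,0],"turn": -0.109}
    - {"translation": [-0.25,-0.59,0],"turn": -0.127}
    - {"translation": [-0.32,-0.65,0],"turn": -0.146}
    - {"translation": [-0.4,-0.7,0],"turn": -0.164}
    - {"translation": [-0.48,-0.75,0],"turn": -0.182}

```text
clock: 22.48
eef_pos: [0.482, 0.29, 0.3249]
eef_rot: [[-0.203, 0.979, 0.005], [0.979, 0.203, 0.002], [0.001, 0.005, -1.0]]
force: [1.0, 0.0, -0.5]
opening: 0.305
gripper_force: 0.7
```

Run:
```python
from look import *
p=arm.camera('wrist');s=arm.observe();print(cur(),s["force"],s["q"].round(0));A=wcloud(p).reshape(-1,3)
T=A[(np.hypot(A[:,0]-.483,A[:,1]-.289)<.03)&(A[:,2]>.149)&(A[:,2]<.16)];print("knob",len(T),T.mean(0) if len(T) else 0)
```

```text
(array([0.4804, 0.29  , 0.3247]), 12.048903226534465) [-1.4633 -0.0133 -0.7305] [-50.  24.  19. 109. -11.  48. -13.]
knob 1252 [0.4841 0.2948 0.154 ]
```

>>> move_arm:
  steps:
    - {"translation": [0,-0.02,0],"turn": 0}
    - {"translation": [0,-0.04,0],"turn": 0}
    - {"translation": [0,-0.04,0],"turn": 0}

```text
clock: 22.78
eef_pos: [0.4779, 0.2895, 0.3237]
eef_rot: [[-0.195, 0.981, 0.002], [0.981, 0.195, 0.001], [0.001, 0.002, -1.0]]
force: [2.0, -0.8, 1.2]
opening: 0.305
gripper_force: 0.6
```

>>> move_arm:
  steps:
    - {"translation": [0,-0.01,0],"turn": 0}
    - {"translation": [0,-0.02,0],"turn": 0}
    - {"translation": [0,-0.02,0],"turn": 0}

```text
clock: 23.03
eef_pos: [0.4754, 0.289, 0.3227]
eef_rot: [[-0.197, 0.98, 0.0], [0.98, 0.197, -0.0], [-0.0, 0.0, -1.0]]
force: [1.0, 0.2, 1.4]
opening: 0.302
gripper_force: 0.6
```

>>> move_arm:
  steps:
    - {"translation": [0,-0.01,0],"turn": 0}
    - {"translation": [0,-0.02,0],"turn": 0}
    - {"translation": [0,-0.02,0],"turn": 0}

```text
clock: 23.28
eef_pos: [0.4732, 0.2886, 0.3226]
eef_rot: [[-0.198, 0.98, -0.0], [0.98, 0.198, -0.0], [-0.0, -0.0, -1.0]]
force: [1.0, 1.0, 1.2]
opening: 0.301
gripper_force: 0.5
```

>>> move_arm:
  steps:
    - {"translation": [0,-0.01,0],"turn": 0}
    - {"translation": [0,-0.02,0],"turn": 0}
    - {"translation": [0,-0.02,0],"turn": 0}

```text
clock: 23.53
eef_pos: [0.4711, 0.2882, 0.3226]
eef_rot: [[-0.198, 0.98, -0.0], [0.98, 0.198, -0.0], [-0.0, -0.0, -1.0]]
force: [0.3, 0.8, -0.1]
opening: 0.306
gripper_force: 0.4
```

Run:
```python
from look import *
p=arm.camera('wrist');s=arm.observe();print(cur(),s["force"]);A=wcloud(p).reshape(-1,3)
T=A[(np.hypot(A[:,0]-.483,A[:,1]-.289)<.03)&(A[:,2]>.151)&(A[:,2]<.157)];print("knob",len(T),T.mean(0) if len(T) else 0)
cv2.imwrite("pics/w6.png",cv2.resize(p["image"][130:350,150:420,::-1],None,fx=2,fy=2))
```

```text
(array([0.4712, 0.2882, 0.3226]), 11.40960425816862) [1.2217 0.2977 0.7238]
knob 848 [0.4768 0.2913 0.1536]
```

View pics/w6.png

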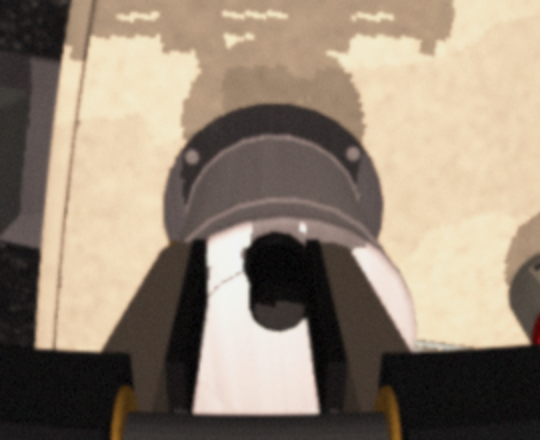

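The knob rests against the right finger at crop (280,265). Relative to the foot screws it is nearly where it was when shut, so I'll push on until the stop is felt.

>>> move_arm:
  steps:
    - {"translation": [0,-0.01,0],"turn": 0}
    - {"translation": [0,-0.02,0],"turn": 0}
    - {"translation": [0,-0.02,0],"turn": 0}

```text
clock: 23.83
eef_pos: [0.4701, 0.2879, 0.3227]
eef_rot: [[-0.198, 0.98, 0.003], [0.98, 0.198, 0.001], [0.0, 0.003, -1.0]]
force: [6.5, 2.6, -3.4]
opening: 0.306
gripper_force: 2.8
```

>>> move_arm:
  steps:
    - {"translation": [0,-0.01,0],"turn": 0}
    - {"translation": [0,-0.02,0],"turn": 0}
    - {"translation": [0,-0.02,0],"turn": 0}

```text
clock: 24.08
eef_pos: [0.4693, 0.2877, 0.3228]
eef_rot: [[-0.197, 0.98, 0.007], [0.98, 0.197, 0.002], [0.001, 0.007, -1.0]]
force: [10.7, 3.3, -7.6]
opening: 0.304
gripper_force: 5.3
```

The force has risen to 11 N, so the lid is at its stop. Back off to centre and lift away.

>>> move_arm:
  steps:
    - {"translation": [0,0.03,0],"turn": 0}
    - {"translation": [0,0.07,0],"turn": 0}
    - {"translation": [0,0.07,0],"turn": 0}
    - {"translation": [0,0.07,0],"turn": 0}

```text
clock: 24.42
eef_pos: [0.4741, 0.2887, 0.3224]
eef_rot: [[-0.198, 0.98, -0.001], [0.98, 0.198, -0.001], [-0.0, -0.001, -1.0]]
force: [-0.3, 0.0, 0.2]
opening: 0.307
gripper_force: 0.0
```

>>> move_arm:
  steps:
    - {"translation": [0,0,-0.2],"turn": 0}
    - {"translation": [0,0,-0.6],"turn": 0}
    - {"translation": [0,0,-0.9],"turn": 0}
    - {"translation": [0,0,-0.9],"turn": 0}
    - {"translation": [0,0,-0.9],"turn": 0}

```text
clock: 24.83
eef_pos: [0.4743, 0.2889, 0.4144]
eef_rot: [[-0.198, 0.98, 0.002], [0.98, 0.198, 0.002], [0.002, 0.003, -1.0]]
force: [0.6, 0.3, -0.5]
opening: 0.304
gripper_force: 0.0
```

Run:
```python
from look import *
p=arm.camera('wrist');s=arm.observe();print(cur(),s["force"],s["clock"]);A=wcloud(p).reshape(-1,3)
near=lambda c,r,a,b:A[(np.hypot(A[:,0]-c[0],A[:,1]-c[1])<r)&(A[:,2]>a)&(A[:,2]<b)]
T=near((.4812,.2895),.02,.151,.16);print("knob",len(T),T.mean(0),"(was .4812 .2903)")
L=near((.49,.255),.09,.115,.132)
g=[(((np.hypot(L[:,0]-x,L[:,1]-y)<.044).sum()),x,y) for x in np.arange(.475,.51,.001) for y in np.arange(.235,.275,.001)]
m=max(g)[0]; b=np.array([q[1:] for q in g if q[0]>=m-2]); print("disc",b.mean(0),"(was .488 .261)")
# bystanders before/after via top & side
import pickle
P=pickle.load(open("p1.pkl","rb"))
for n in("top","side"):
  q=arm.camera(n);W0,W1=cloud(P[n]),cloud(q)
  for t in["buffer_bottle","soap_bottle","sample_cup","dropper_bottle","earlier_centre","spent_centre"]:
    r=[x for x in arm.regions_of(t,q)[:2]]
    print(n,t,[(round(x["confidence"],2),np.nanmedian(W1[x["pixels"]],0)) for x in r])
  if n=="top": cv2.imwrite("pics/top9.png",cv2.resize(q["image"][170:290,130:440,::-1],None,fx=2.55,fy=2.55,interpolation=cv2.INTER_CUBIC))
```

```text
(array([0.4739, 0.2887, 0.4128]), 11.421444728277251) [ 0.0089 -0.0354 -0.9499] 24.8833
knob 293 [0.4755 0.2889 0.1537] (was .4812 .2903)
disc [0.484 0.26 ] (was .488 .261)
top buffer_bottle [(0.59, array([ 0.4168, -0.1985,  0.0801]))]
top soap_bottle [(0.56, array([0.4305, 0.021 , 0.0754]))]
top sample_cup [(0.75, array([0.6383, 0.2364, 0.0553]))]
top dropper_bottle [(0.43, array([0.4337, 0.1633, 0.0328]))]
top earlier_centre [(0.9, array([ 0.5578, -0.3821,  0.0555])), (0.23, array([ 0.4684, -0.3882,  0.0554]))]
top spent_centre [(0.74, array([ 0.4672, -0.3878,  0.0556]))]
side buffer_bottle [(0.46, array([ 0.4573, -0.185 ,  0.0322]))]
side soap_bottle [(0.87, array([0.4424, 0.0509, 0.0522]))]
side sample_cup [(0.64, array([0.6466, 0.2624, 0.0486]))]
side dropper_bottle []
side earlier_centre [(0.5, array([ 0.5758, -0.3615,  0.0396]))]
side spent_centre [(0.51, array([0.4931, 0.2913, 0.0764])), (0.47, array([ 0.4801, -0.3798,  0.0864]))]
```

```bash
python3 -c "
from bench import arm
print(arm.sign_off())"
```

```text
the job is handed in; nothing more can be done
None
```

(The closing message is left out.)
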